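# Games closet: canisters from the railed shelf into the drawer pockets

### The arm

A 6-joint arm with a two-finger parallel gripper is mounted at the origin on the work surface. World frame = base frame: x ahead of the robot, y to its left, z up, the work surface at z = 0. Lengths are in mm, angles in rad, forces in N, time in s.
With the tool pointing down it reaches from about 275 to 1000 mm from the base axis. Payload 8.4 kg.
Tool frame: the origin (TCP) lies at the very end of the fingers, on their centre line; the grasp point (between the pads) lies 19 mm behind it (r.tcp_to_grasp is the distance from the TCP to the grasp point, in mm); z points along the fingers, y is the line along which they close (so a half turn about z gives the same grasp; the last joint's range is limited). The gripper opens to 85 mm and grips with 20 to 120 N. Pads are 22 mm wide; open, the fingers measure 114 mm over their backs; the gripper's body (76 mm by 85 mm) begins 54 mm behind the grasp point. The pads swing forward as they close: fully open they stand 13 mm farther back than shut.
Start: joints at [1.107, 0.353, 1.633, -0, 1.155, -0.002], TCP at [278.474, 559.536, 231.281] pointing down, gripper open.
Joint ranges: [-2.63, 2.63], [-0.92, 2.1], [0.06, 2.66], [-1.3, 4.44], [0, 2.69], [-3.02, 3.02]. Speed limits (rad/s): [2.22, 2.22, 2.79, 3.14, 3.14, 3.14].

### API

Orientations are given as [roll, pitch, yaw] about the fixed x, y, z axes, in that order (R = Rz(yaw) Ry(pitch) Rx(roll)).
In Python, from rig import r gives the robot as it stands. The module is installed in compiled form; this text tells all that it offers.
- The arm moves only by the tool play_rows, never from a script. Its argument "rows" is a list of rows, each an object with "dp": the shift along the tool's x, y, z in units of 40 mm (1.0 is 40 mm), a list of three; "turn": the turn, a rotation vector about the tool's x, y, z in units of 6 degrees (1.0 is 6 degrees), a list of three; "fingers": the closure, from 0 (fully open) to 1 (shut). In form: [{"dp": [tx, ty, tz], "turn": [wx, wy, wz], "fingers": fingers}, ...]. A call has 1 to 5 rows; each row shifts and turns the commanded pose from where the row before left it, along the tool's axes as they then stand; what a row does not reach is not made up. A row lasts 1/12 s, in which the tool goes at most 41.7 mm and 7.16 degrees, less where a joint would pass 70% of its speed; a pose out of reach is approached as far as the arm can. A call is refused whole if a number of a shift passes 1 or a number of a turn 1, either way. A call with a gripper value outside its range is refused whole. The fingers move at their own pace and stop on an object; "force" is the grip in N (left out, the last holds). Time passes only in rows, so rows that do not move let the fingers close. It gives the time, the measured TCP pose, the force, the opening and the grip force at its end, in the units of the state.
- r.sense(): the state, without advancing time (a new reading comes with each control period).
- r.grab_frame(name): name is "scene" or "top"; returns a dict with "pixels" (480x640x3 uint8, red, green, blue), "fx", "fy", "cx", "cy" (pixels), "pose" (4x4, takes a point from camera to world coordinates). Camera axes: x right, y down, z forward; pixel columns grow to the right and rows downward; lengths in mm; the calibration is good to about 2 mm. A picture is of the moment at which its call begins. There is no depth.
- r.sign_off(): hands the job in; it is judged then, once.
The state is a dict: "clock": time; "qpos": joint angles; "qvel": joint speeds; "joint_efforts": joint torques, N m; "eef_pos": TCP position; "tcp_rot": TCP orientation; "contact_force": force on the tool from outside, world axes, zero at the start; "wrist_torque": the same for the moment, N m; "opening": opening from 0.0 (shut) to 1.0 (fully open); "grasp_force": force on a finger pad.
Only numpy, scipy, OpenCV 4.12 (cv2) and the standard library are available. Lean on these libraries where they do the work, as an engineer would, in place of code of your own. Each camera call takes 0.05 s, during which the arm holds its last target. There are 200 camera calls.

### The job

Pull the games drawer out at least 14 cm, lift every canister standing on the railed shelf up over its front rail, bring it forward and put it cap up right down into a pocket of the drawer's insert, one canister to a pocket, in any order. When all of them are in, push the drawer fully shut. Leave the jigsaw box, the bulb carton and the roll of tape where they are.

Things in the scene. Friction and masses are not known exactly. Their poses are not given: they have to be found in the camera images.
- cabinet: Low white games cabinet fixed to the worktop: 200 deep (x) by 260 wide (y) by 122 high. Origin: centre of its underside; its x axis points from the pine drawer front to the back, z up. The drawer comes out along its -x. An open face, 100 from the origin, lies behind the drawer front.
- drawer (a joint): How far the drawer is out, in m: 0 fully shut, 0.17 at the end stop. It slides with about 2 N of friction and stays where it is left.
- handle (a point): Middle of the white bar handle on the pine drawer front (moves with the drawer): a round bar, 10 thick, 100 long along the cabinet's y, standing 38 clear of the front (bar centre to the face of the front), 96 above the worktop with the cabinet's top 26 higher. Open above and below between bar and front. The drawer front is 12 thick; its top edge is 116 above the worktop.
- pocket0 (a point): Centre of the floor of pocket 0 in the drawer's blue insert (moves with the drawer; row next to the drawer front, 45 behind its inner face). Square, 50 by 50, 44 deep, along the cabinet's axes, floor 18 above the worktop. Pockets lie 68 apart front to back, 70 side to side. The drawer's side and rear walls end level with the insert.
- pocket1 (a point): Centre of the floor of pocket 1 in the drawer's blue insert (moves with the drawer; row next to the drawer front, 45 behind its inner face). Square, 50 by 50, 44 deep, along the cabinet's axes, floor 18 above the worktop. Pockets lie 68 apart front to back, 70 side to side. The drawer's side and rear walls end level with the insert.
- pocket2 (a point): Centre of the floor of pocket 2 in the drawer's blue insert (moves with the drawer; row next to the drawer front, 45 behind its inner face). Square, 50 by 50, 44 deep, along the cabinet's axes, floor 18 above the worktop. Pockets lie 68 apart front to back, 70 side to side. The drawer's side and rear walls end level with the insert.
- pocket3 (a point): Centre of the floor of pocket 3 in the drawer's blue insert (moves with the drawer; rear row, 57 before the open face of the cabinet when the drawer is at its stop). Square, 50 by 50, 44 deep, along the cabinet's axes, floor 18 above the worktop. Pockets lie 68 apart front to back, 70 side to side. The drawer's side and rear walls end level with the insert.
- pocket4 (a point): Centre of the floor of pocket 4 in the drawer's blue insert (moves with the drawer; rear row, 57 before the open face of the cabinet when the drawer is at its stop). Square, 50 by 50, 44 deep, along the cabinet's axes, floor 18 above the worktop. Pockets lie 68 apart front to back, 70 side to side. The drawer's side and rear walls end level with the insert.
- pocket5 (a point): Centre of the floor of pocket 5 in the drawer's blue insert (moves with the drawer; rear row, 57 before the open face of the cabinet when the drawer is at its stop). Square, 50 by 50, 44 deep, along the cabinet's axes, floor 18 above the worktop. Pockets lie 68 apart front to back, 70 side to side. The drawer's side and rear walls end level with the insert.
- board (a point): Centre of the upper face of the shelf board, 75 above the worktop: a low white shelf fixed to the worktop, 400 wide (y) and 134 deep (x), x pointing from its front rail to the rear. The standing room inside rail, rear bars and ends is 112 by 376.
- rail (a point): Middle of the top edge of the shelf's pine front rail: 12 thick, 44 above the board, the whole width, on the side of the robot. It is a 22 high strip with a gap below it. Two steel guard bars along the rear (10 thick) and the two ends (12 thick) end just as high.
- can0_mid (a point): Centre (half-way up) of a white round screw-top canister of game pieces with cap and band in red: 38 in diameter (cap 39), 78 high, about 110 g, heavy at the foot, smooth. Its z axis points out of the cap. At the start it stands on the shelf board behind the rail. Four to six of the canisters are there.
- can1_mid (a point): Centre (half-way up) of a white round screw-top canister of game pieces with cap and band in yellow: 38 in diameter (cap 39), 78 high, about 110 g, heavy at the foot, smooth. Its z axis points out of the cap. At the start it stands on the shelf board behind the rail. Four to six of the canisters are there.
- can2_mid (a point): Centre (half-way up) of a white round screw-top canister of game pieces with cap and band in green: 38 in diameter (cap 39), 78 high, about 110 g, heavy at the foot, smooth. Its z axis points out of the cap. At the start it stands on the shelf board behind the rail. Four to six of the canisters are there.
- can3_mid (a point): Centre (half-way up) of a white round screw-top canister of game pieces with cap and band in blue: 38 in diameter (cap 39), 78 high, about 110 g, heavy at the foot, smooth. Its z axis points out of the cap. At the start it stands on the shelf board behind the rail. Four to six of the canisters are there.
- can4_mid (a point): Centre (half-way up) of a white round screw-top canister of game pieces with cap and band in orange: 38 in diameter (cap 39), 78 high, about 110 g, heavy at the foot, smooth. Its z axis points out of the cap. At the start it stands on the shelf board behind the rail. Four to six of the canisters are there.
- can5_mid (a point): Centre (half-way up) of a white round screw-top canister of game pieces with cap and band in black: 38 in diameter (cap 39), 78 high, about 110 g, heavy at the foot, smooth. Its z axis points out of the cap. At the start it stands on the shelf board behind the rail. Four to six of the canisters are there.
- puzzle_mid (a point): Centre of a green jigsaw box, 100 by 140 by 40 high, lying on the worktop before the shelf. Not part of the job.
- carton_mid (a point): Centre of a small cardboard bulb carton, 60 by 60 by 85 high, standing on the worktop between shelf and cabinet, towards the back. Not part of the job.
- tape_mid (a point): Centre of a roll of orange tape, 76 across, 24 high, lying on the worktop before the shelf. Not part of the job.

How it is judged:
By the outcome, as a careful person would: the job done as asked, in the order asked, and still so for the second after the job is handed in, with the robot touching nothing.
Of can0, can1, can2, can3, can4, can5 only 4 to 6 are there at a start; the rules pass over those that are not, and their reading is None.
At some moment in a run one of can0, can1, can2, can3, can4, can5 may be knocked a few centimetres aside while the robot is not near it.
It also fails if it takes over 210 s, if anything falls off the work surface, if the arm or the gripper's body presses on something with over 40 N, if the wrist force passes 120 N, or if a joint passes its speed limit or range.

## Working session

There is one attempt and no reset: what is moved stays moved. The work goes in short steps, Python scripts to look and compute and a tool call to move; the robot and the scene stay as the last step left them, time stands still between calls to the robot, and variables do not carry over. Pictures are saved under pics/ and viewed, at most 16 in all, crops included, and the job is handed in when it is done.

Besides the shell and the picture viewer there is one more tool, called after "Emit:" as a command line: name --argument value ..., lists and objects as JSON in quotes. play_rows: Moves the arm, as the interface text tells. Its arguments: {"type":"object","properties":{"rows":{"type":"array"},"force":{"type":"number"}},"required":["rows"]}

```bash
mkdir -p pics; python3 - <<'E'
from rig import r
import cv2
for n in("scene","top"):
    f=r.grab_frame(n); cv2.imwrite(f"pics/{n}0.png",f["pixels"][:,:,::-1]); print(n,f["fx"],f["cx"],f["cy"],f["pose"].round(3).tolist() if hasattr(f["pose"],'round') else f["pose"])
print(r.sense(), r.tcp_to_grasp)
E
```

```text
scene 567.6581989110218 335.70674430161876 238.84656023998392 [[0.69, 0.586, -0.426, 1066.914], [0.724, -0.55, 0.416, -468.737], [0.009, -0.595, -0.803, 995.318], [0.0, 0.0, 0.0, 1.0]]
top 519.1167563825633 320.8231516801693 242.04038171352653 [[-0.011, -0.981, 0.194, 358.608], [-1.0, 0.007, -0.021, 8.175], [0.02, -0.194, -0.981, 1218.066], [0.0, 0.0, 0.0, 1.0]]
{'clock': 0.1, 'qpos': array([ 1.10660310e+00,  3.53598341e-01,  1.63404845e+00,  3.93303176e-06,
        1.15524036e+00, -2.37205172e-03]), 'qvel': array([-0.00089603, -0.00304816, -0.00122866, -0.00109695, -0.00156123,
       -0.00074394]), 'joint_efforts': array([ 2.47289036e-04, -6.06355691e+01, -3.42819214e+01,  1.62199813e-04,
        3.93360664e-03,  2.93313508e-05]), 'eef_pos': array([278.27518834, 559.14524502, 230.62946166]), 'tcp_rot': array([-3.14029816e+00, -6.66685047e-06,  2.67976988e+00]), 'contact_force': array([ 0.30222461, -0.43497354, -0.30540482]), 'wrist_torque': array([0.03494428, 0.01623092, 0.00584398]), 'grasp_force': 0.0, 'opening': 1.001229311883223} 18.700000000000003
```

View pics/scene0.png

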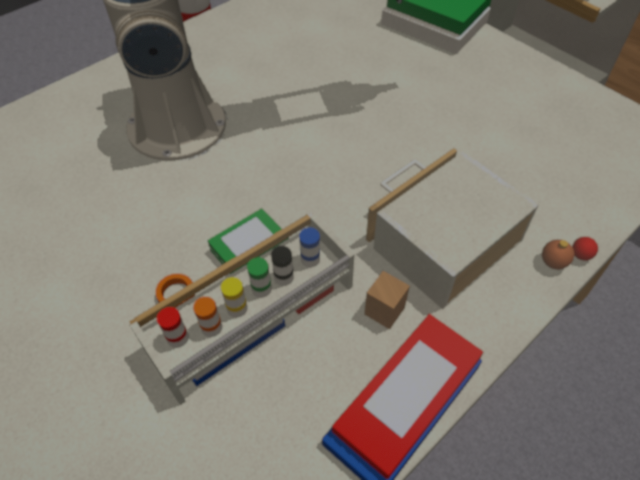

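View pics/top0.png

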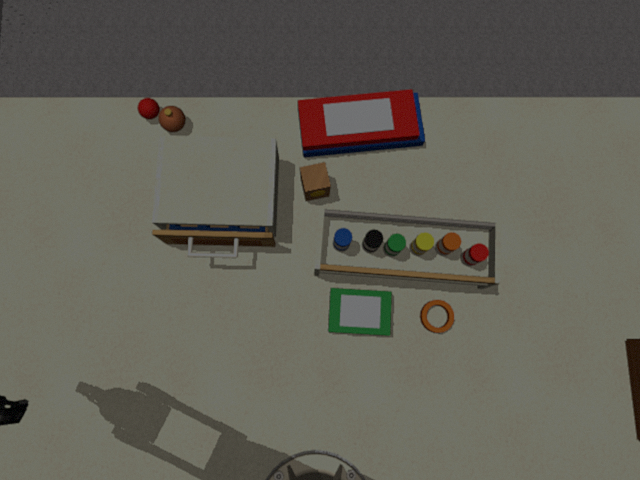

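The scene view shows 6 canisters on the railed shelf: red at (171,323), orange, yellow, green, black and blue at (310,242). The top view shows the caps from (343,237) to (478,252), the handle bar at (190–238,254), the cabinet top at (157–277,140–225) and the rail from (318,269) to (494,281).

```bash
cat > h.py <<'E'
from rig import r
import cv2, numpy as np
def ray(f,u,v,z):
    P=np.array(f["pose"]); d=P[:3,:3]@np.array([(u-f["cx"])/f["fx"],(v-f["cy"])/f["fy"],1.])
    c=P[:3,3]; return (c+d*(z-c[2])/d[2])
def two(f1,p1,f2,p2):
    A=[];b=[]
    for f,(u,v) in((f1,p1),(f2,p2)):
        P=np.array(f["pose"]);d=P[:3,:3]@np.array([(u-f["cx"])/f["fx"],(v-f["cy"])/f["fy"],1.]);d/=np.linalg.norm(d)
        M=np.eye(3)-np.outer(d,d);A.append(M);b.append(M@P[:3,3])
    return np.linalg.lstsq(np.vstack(A),np.hstack(b),rcond=None)[0]
def proj(f,p):
    P=np.array(f["pose"]);c=P[:3,:3].T@(np.array(p)-P[:3,3]);return np.array([f["fx"]*c[0]/c[2]+f["cx"],f["fy"]*c[1]/c[2]+f["cy"]])
E
python3 - <<'E'
from h import *
f=r.grab_frame("top"); im=f["pixels"][:,:,::-1].copy()
crop=im[130:300,140:290]; cv2.imwrite("pics/c1.png",cv2.resize(crop,None,fx=3.5,fy=3.5,interpolation=cv2.INTER_CUBIC))
crop=im[200:300,310:505]; cv2.imwrite("pics/c2.png",cv2.resize(crop,None,fx=4,fy=4,interpolation=cv2.INTER_CUBIC))
for n,p in dict(blue=(343,235),black=(373,237),green=(397,241),yellow=(425,240),orange=(451,240),red=(479,250)).items():
    print(n,im[p[1],p[0]],cv2.cvtColor(im,cv2.COLOR_BGR2HSV)[p[1],p[0]],ray(f,*p,153).round(1))
E
```

```text
blue [87 44 16] [108 208  87] [583.5 -61.6 153. ]
black [15 10 14] [144  85  15] [ 578.8 -124.6  153. ]
green [44 86 33] [ 66 157  86] [ 569.9 -174.8  153. ]
yellow [ 28 110 112] [ 29 191 112] [ 571.7 -233.9  153. ]
orange [ 18  58 110] [ 13 213 110] [ 571.3 -288.9  153. ]
red [ 17  20 111] [  1 216 111] [ 549.5 -346.6  153. ]
```

View pics/c1.png

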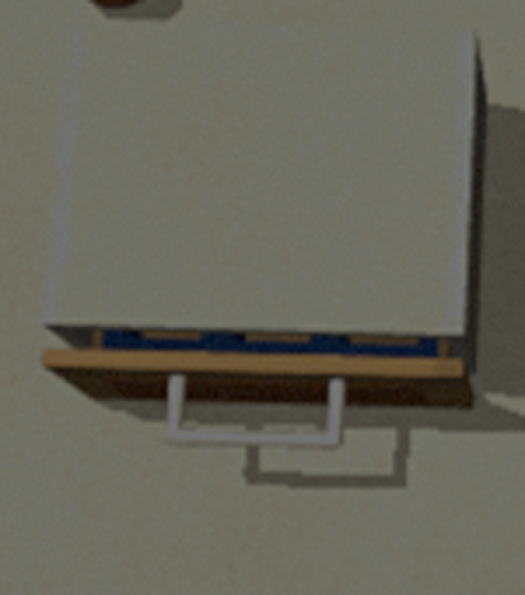

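View pics/c2.png

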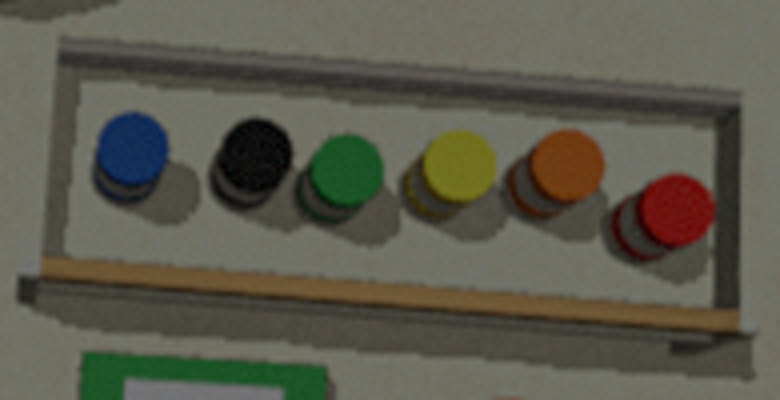

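The crops show the drawer just ajar, with the bar from (170,437) to (340,437) in c1 and the cabinet's front top edge from (45,325) to (462,333). In c2 the cap centres are blue (132,147), black (256,155), green (347,170), yellow (460,165), orange (567,165) and red (676,210), so all six are upright.

```bash
cat >> h.py <<'E'
R={"blue":(100,120,150,40),"green":(50,80,110,40),"yellow":(24,35,130,50),"orange":(8,18,170,60),"red":(0,5,180,60),"black":None}
def caps(f,name):
    """cap centres by colour near the shelf; returns {colour:(u,v,area)}"""
    im=f["pixels"][:,:,::-1]; hsv=cv2.cvtColor(np.ascontiguousarray(im),cv2.COLOR_BGR2HSV); out={}
    roi=np.zeros(im.shape[:2],np.uint8)
    pts=[proj(f,p) for p in([500,-5,150],[640,-5,150],[640,-400,150],[500,-400,150])] if name=="top" else [proj(f,p) for p in([515,-5,150],[630,-5,150],[630,-400,150],[515,-400,150])]
    cv2.fillConvexPoly(roi,np.array(pts).astype(int),255)
    for c,b in R.items():
        m=(hsv[...,2]<28).astype(np.uint8)*255 if b is None else cv2.inRange(hsv,(b[0],b[2],b[3]),(b[1],255,255))
        m=cv2.morphologyEx(m&roi,cv2.MORPH_OPEN,np.ones((3,3),np.uint8))
        n,l,s,ce=cv2.connectedComponentsWithStats(m)
        if n<2: continue
        i=1+np.argmax(s[1:,4]); x,y,w,h_,a=s[i]; out[c]=(ce[i][0],ce[i][1],a,w,h_)
    return out
E
python3 - <<'E'
from h import *
t=r.grab_frame("top"); s=r.grab_frame("scene")
ct,cs=caps(t,"top"),caps(s,"scene")
for c in ct:
    print(c,[round(float(v),1) for v in ct[c]],ray(t,*ct[c][:2],149).round(1), two(t,ct[c][:2],s,cs[c][:2]).round(1) if c in cs else None)
g=lambda x,y:(140+(x+.5)/3.5-.5,130+(y+.5)/3.5-.5)
for n,p,z in [("barL",(170,437),96),("barR",(340,437),96),("frL",(45,352),116),("frR",(462,360),116),("cabL",(45,325),122),("cabR",(462,333),122),("cabBL",(75,28),122),("cabBR",(474,33),122)]: print(n,ray(t,*g(*p),z).round(1))
g=lambda x,y:(310+(x+.5)/4-.5,200+(y+.5)/4-.5)
for n,p,z in [("railL",(42,258),119),("railR",(740,311),119),("rearL",(62,40),119),("rearR",(740,95),119)]: print(n,ray(t,*g(*p),z).round(1))
E
```

```text
blue [342.8, 237.0, 236.0, 17.0, 17.0] [580.  -61.3 149. ] [579.7 -61.8 148.8]
green [396.3, 242.3, 247.0, 18.0, 18.0] [ 567.8 -174.   149. ] [ 567.6 -175.   147.7]
yellow [424.4, 241.3, 259.0, 18.0, 18.0] [ 569.6 -233.3  149. ] [ 569.5 -234.4  147.4]
orange [451.5, 241.1, 241.0, 18.0, 17.0] [ 569.8 -290.8  149. ] [ 570.  -292.2  146. ]
red [479.2, 252.4, 200.0, 19.0, 17.0] [ 545.1 -348.   149. ] [ 545.2 -348.6  148. ]
black [373.5, 238.7, 245.0, 18.0, 18.0] [ 576. -126.  149.] None
barL [554.3 273.6  96. ]
barR [553.5 167.9  96. ]
frL [604.6 347.7 116. ]
frR [597.9  90.7 116. ]
cabL [620.2 346.7 122. ]
cabR [613.6  90.4 122. ]
cabBL [814.3 337.8 122. ]
cabBR [810.3  84.3 122. ]
railL [527.3 -13.6 119. ]
railR [ 495.8 -387.5  119. ]
rearL [647.6 -25.8 119. ]
rearR [ 614.6 -396.5  119. ]
```

The cap positions agree between the two views to about 1.5 mm at the expected height. The handle bar centre is about (554,221,96), the cabinet yaw about -0.033 rad and the shelf yaw about -0.085 rad. I'll turn the tool so it closes along x and go above the handle.

Emit:
play_rows --rows '[{"dp": [0,0,0],"turn": [0,0,1],"fingers": 0.7},{"dp": [0,0,0],"turn": [0,0,1],"fingers": 0.7},{"dp": [0,0,0],"turn": [0,0,1],"fingers": 0.7},{"dp": [0,0,0],"turn": [0,0,1],"fingers": 0.7},{"dp": [0,0,0],"turn": [0,0,1],"fingers": 0.7}]' --force 40

```text
clock: 0.67
eef_pos: [278.4, 559.4, 231.1]
tcp_rot: [-3.141, 0.0, 2.151]
contact_force: [0.1, 0.9, 0.2]
opening: 0.314
grasp_force: 0.0
```

Emit:
play_rows --rows '[{"dp": [0,0,0],"turn": [0,0,1],"fingers": 0.7},{"dp": [0,0,0],"turn": [0,0,1],"fingers": 0.7},{"dp": [0,0,0],"turn": [0,0,1],"fingers": 0.7},{"dp": [0,0,0],"turn": [0,0,1],"fingers": 0.7},{"dp": [0,0,0],"turn": [0,0,1],"fingers": 0.7}]'

```text
clock: 1.08
eef_pos: [278.4, 559.5, 231.1]
tcp_rot: [-3.141, 0.0, 1.627]
contact_force: [-0.3, -0.0, -0.1]
opening: 0.301
grasp_force: 0.0
```

Emit:
play_rows --rows '[{"dp": [0,0,0],"turn": [0,0,0.9],"fingers": 0.7},{"dp": [0,0,0],"turn": [0,0,0],"fingers": 0.7},{"dp": [0,0,0],"turn": [0,0,0],"fingers": 0.7}]'

```text
clock: 1.33
eef_pos: [278.4, 559.5, 231.2]
tcp_rot: [-3.142, 0.0, 1.541]
contact_force: [-0.1, 0.4, -0.4]
opening: 0.302
grasp_force: 0.0
```

Emit:
play_rows --rows '[{"dp": [-0.55,0.477,0],"turn": [0,0,0],"fingers": 0.7},{"dp": [-0.55,0.477,0],"turn": [0,0,0],"fingers": 0.7},{"dp": [-0.55,0.477,0],"turn": [0,0,0],"fingers": 0.7},{"dp": [-0.55,0.477,0],"turn": [0,0,0],"fingers": 0.7},{"dp": [-0.55,0.477,0],"turn": [0,0,0],"fingers": 0.7}]'

```text
clock: 1.75
eef_pos: [370.8, 445.4, 231.3]
tcp_rot: [3.142, -0.0, 1.542]
contact_force: [-0.5, 0.8, 0.7]
opening: 0.299
grasp_force: 0.0
```

Emit:
play_rows --rows '[{"dp": [-0.55,0.477,0],"turn": [0,0,0],"fingers": 0.7},{"dp": [-0.55,0.477,0],"turn": [0,0,0],"fingers": 0.7},{"dp": [-0.55,0.477,0],"turn": [0,0,0],"fingers": 0.7},{"dp": [-0.55,0.477,0],"turn": [0,0,0],"fingers": 0.7},{"dp": [-0.55,0.477,0],"turn": [0,0,0],"fingers": 0.7}]'

```text
clock: 2.17
eef_pos: [462.8, 332.3, 231.4]
tcp_rot: [3.141, -0.0, 1.542]
contact_force: [-0.0, 0.3, -0.4]
opening: 0.3
grasp_force: 0.0
```

Emit:
play_rows --rows '[{"dp": [-0.55,0.477,0],"turn": [0,0,0],"fingers": 0.7},{"dp": [-0.55,0.477,0],"turn": [0,0,0],"fingers": 0.7},{"dp": [-0.55,0.477,0],"turn": [0,0,0],"fingers": 0.7},{"dp": [-0.55,0.477,0],"turn": [0,0,0],"fingers": 0.7},{"dp": [-0.55,0.477,0],"turn": [0,0,0],"fingers": 0.7}]'

```text
clock: 2.58
eef_pos: [554.6, 219.2, 231.4]
tcp_rot: [3.142, -0.0, 1.542]
contact_force: [0.7, -0.5, 0.5]
opening: 0.299
grasp_force: 0.0
```

Emit:
play_rows --rows '[{"dp": [0,0,0.9],"turn": [0,0,0],"fingers": 0.7},{"dp": [0,0,0.9],"turn": [0,0,0],"fingers": 0.7},{"dp": [0,0,0.6],"turn": [0,0,0],"fingers": 0.7},{"dp": [0,0,0],"turn": [0,0,0],"fingers": 0.7}]'

```text
clock: 2.92
eef_pos: [550.7, 218.8, 130.3]
tcp_rot: [-3.134, 0.003, 1.541]
contact_force: [-1.7, -0.6, 0.1]
opening: 0.3
grasp_force: 0.0
```

Emit:
play_rows --rows '[{"dp": [0,0,0],"turn": [0,0,0],"fingers": 0.7},{"dp": [0,0,0],"turn": [0,0,0],"fingers": 0.7}]'

```text
clock: 3.08
eef_pos: [554.7, 220.9, 136.8]
tcp_rot: [3.14, -0.001, 1.54]
contact_force: [0.4, 0.9, -0.1]
opening: 0.299
grasp_force: 0.0
```

```bash
python3 - <<'E'
from h import *
t=r.grab_frame("scene"); s=r.sense(); print(s["eef_pos"],s["tcp_rot"],s["contact_force"])
u,v=proj(t,[554,221,96]).astype(int); print(u,v)
c=t["pixels"][v-90:v+60,u-80:u+80,::-1]; cv2.imwrite("pics/c3.png",cv2.resize(c,None,fx=4,fy=4))
E
```

```text
[555.06028319 221.11092336 137.28857005] [ 3.13891017e+00 -1.14883567e-03  1.53969764e+00] [ 0.22863191 -0.01827989 -0.1335274 ]
399 172
```

View pics/c3.png

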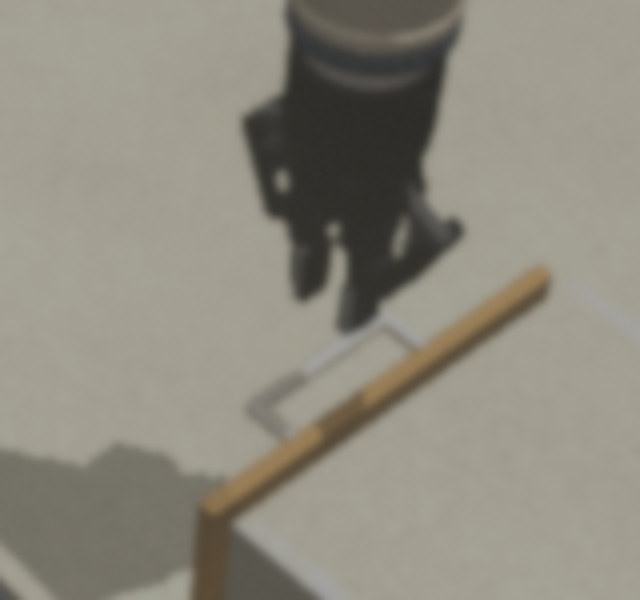

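The crop shows the fingers straddling the bar line, with the tips at about (305,295) and (350,325) above the bar between (250,410) and (380,320). I'll go down and grip.

Emit:
play_rows --rows '[{"dp": [0,0,0.4],"turn": [0,0,0],"fingers": 0.7},{"dp": [0,0,0.4],"turn": [0,0,0],"fingers": 0.7},{"dp": [0,0,0.4],"turn": [0,0,0],"fingers": 0.7},{"dp": [0,0,0.2],"turn": [0,0,0],"fingers": 0.7},{"dp": [0,0,0.1],"turn": [0,0,0],"fingers": 0.7}]'

```text
clock: 3.55
eef_pos: [554.2, 220.7, 75.7]
tcp_rot: [3.141, -0.0, 1.539]
contact_force: [-1.6, -0.1, 0.9]
opening: 0.3
grasp_force: 0.0
```

Emit:
play_rows --rows '[{"dp": [0,0,0],"turn": [0,0,0],"fingers": 0.7},{"dp": [0,0,0],"turn": [0,0,0],"fingers": 1},{"dp": [0,0,0],"turn": [0,0,0],"fingers": 1},{"dp": [0,0,0],"turn": [0,0,0],"fingers": 1},{"dp": [0,0,0],"turn": [0,0,0],"fingers": 1}]'

```text
clock: 3.97
eef_pos: [554.5, 220.8, 76.4]
tcp_rot: [3.14, -0.001, 1.538]
contact_force: [-1.7, 0.1, 6.4]
opening: 0.101
grasp_force: 39.3
```

Emit:
play_rows --rows '[{"dp": [0,-0.2,0],"turn": [0,0,0],"fingers": 1},{"dp": [0,-0.4,0],"turn": [0,0,0],"fingers": 1},{"dp": [0,-0.5,0],"turn": [0,0,0],"fingers": 1},{"dp": [0,-0.5,0],"turn": [0,0,0],"fingers": 1},{"dp": [0,-0.5,0],"turn": [0,0,0],"fingers": 1}]'

```text
clock: 4.38
eef_pos: [470.5, 223.6, 76.4]
tcp_rot: [3.138, -0.001, 1.538]
contact_force: [3.0, -0.1, 5.4]
opening: 0.095
grasp_force: 40.4
```

Emit:
play_rows --rows '[{"dp": [0,-0.5,0],"turn": [0,0,0],"fingers": 1},{"dp": [0,-0.5,0],"turn": [0,0,0],"fingers": 1},{"dp": [0,-0.3,0],"turn": [0,0,0],"fingers": 1},{"dp": [0,-0.2,0],"turn": [0,0,0],"fingers": 1},{"dp": [0,-0.1,0],"turn": [0,0,0],"fingers": 1}]'

```text
clock: 4.8
eef_pos: [405.7, 225.8, 76.4]
tcp_rot: [3.139, -0.001, 1.539]
contact_force: [1.7, -0.6, 6.7]
opening: 0.095
grasp_force: 40.4
```

Emit:
play_rows --rows '[{"dp": [0,-0.06,0],"turn": [0,0,0],"fingers": 1},{"dp": [0,-0.06,0],"turn": [0,0,0],"fingers": 1},{"dp": [0,0,0],"turn": [0,0,0],"fingers": 1}]'

```text
clock: 5.05
eef_pos: [401.4, 225.9, 76.3]
tcp_rot: [3.139, -0.001, 1.539]
contact_force: [-1.3, 0.4, 10.7]
opening: 0.1
grasp_force: 40.8
```

Emit:
play_rows --rows '[{"dp": [0,-0.1,0],"turn": [0,0,0],"fingers": 1},{"dp": [0,-0.1,0],"turn": [0,0,0],"fingers": 1},{"dp": [0,0,0],"turn": [0,0,0],"fingers": 1}]'

```text
clock: 5.3
eef_pos: [396.4, 226.2, 76.4]
tcp_rot: [3.134, -0.002, 1.54]
contact_force: [14.2, -6.9, -2.4]
opening: 0.1
grasp_force: 40.1
```

Emit:
play_rows --rows '[{"dp": [0,-0.1,0],"turn": [0,0,0],"fingers": 1},{"dp": [0,0,0],"turn": [0,0,0],"fingers": 1}]'

```text
clock: 5.47
eef_pos: [396.4, 226.4, 76.6]
tcp_rot: [3.127, -0.003, 1.542]
contact_force: [33.5, -16.2, -17.6]
opening: 0.101
grasp_force: 39.6
```

Emit:
play_rows --rows '[{"dp": [0,0.12,0],"turn": [0,0,0],"fingers": 1},{"dp": [0,0,0],"turn": [0,0,0],"fingers": 0.7},{"dp": [0,0,0],"turn": [0,0,0],"fingers": 0.7},{"dp": [0,0,0],"turn": [0,0,0],"fingers": 0.7},{"dp": [0,0,-0.4],"turn": [0,0,0],"fingers": 0.7}]'

```text
clock: 5.88
eef_pos: [391.5, 224.6, 89.3]
tcp_rot: [-3.137, 0.003, 1.539]
contact_force: [-1.0, 0.1, -0.5]
opening: 0.295
grasp_force: 0.0
```

Emit:
play_rows --rows '[{"dp": [0,0,-0.7],"turn": [0,0,0],"fingers": 0.5},{"dp": [0,0,-0.8],"turn": [0,0,0],"fingers": 0.4},{"dp": [-0.7,0,-0.5],"turn": [0,0,0],"fingers": 0.4},{"dp": [-0.8,0,-0.2],"turn": [0,0,0],"fingers": 0.4},{"dp": [-0.8,0,0],"turn": [0,0,0],"fingers": 0.4}]'

```text
clock: 6.3
eef_pos: [391.3, 133.5, 181.2]
tcp_rot: [3.138, -0.001, 1.541]
contact_force: [0.4, -0.6, 0.4]
opening: 0.599
grasp_force: 0.0
```

Emit:
play_rows --rows '[{"dp": [-0.8,0,0],"turn": [0,0,0],"fingers": 0.4},{"dp": [-0.8,0,0],"turn": [0,0,0],"fingers": 0.4},{"dp": [-0.6,0,0],"turn": [0,0,0],"fingers": 0.4},{"dp": [-0.3,0,0],"turn": [0,0,0],"fingers": 0.4},{"dp": [0,0,0],"turn": [0,0,0],"fingers": 0.4}]'

```text
clock: 6.72
eef_pos: [386.6, 32.0, 179.1]
tcp_rot: [-3.141, 0.0, 1.536]
contact_force: [-0.1, 0.7, 0.2]
opening: 0.6
grasp_force: 0.0
```

```bash
python3 - <<'E'
from h import *
t=r.grab_frame("top"); print(r.sense()["eef_pos"],r.sense()["contact_force"])
im=np.ascontiguousarray(t["pixels"][:,:,::-1])
c=im[205:345,130:300]; cv2.imwrite("pics/c4.png",cv2.resize(c,None,fx=4,fy=4,interpolation=cv2.INTER_CUBIC))
E
```

```text
[386.94069612  33.10885748 179.10197633] [0.26047294 0.44143656 0.28411002]
```

View pics/c4.png

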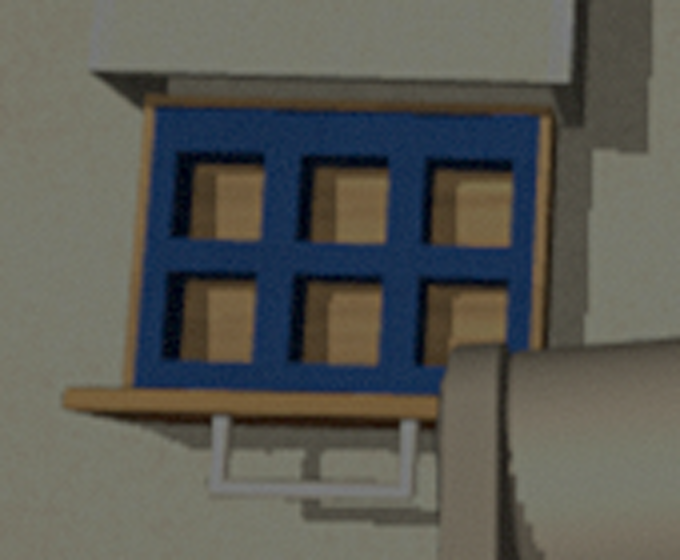

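The crop shows all six pockets clear. Their rims are: rear row (178–266,152–242), (302–390,156–244), (428–516,158–248); front row (166–257,270–362), (292–382,275–366), (418–509,280–…).

```bash
python3 - <<'E'
from h import *
t=r.grab_frame("top"); s=r.grab_frame("scene")
g=lambda x,y:(130+(x+.5)/4-.5,205+(y+.5)/4-.5)
P=[]
for n,x0,x1,y0,y1 in [("rL",178,266,152,242),("rM",302,390,156,244),("rR",428,516,158,248),("fL",166,257,270,362),("fM",292,382,275,366)]:
    p=ray(t,*g((x0+x1)/2,(y0+y1)/2),62); P.append(p); print(n,p.round(1), "size",(ray(t,*g(x0,y0),62)-ray(t,*g(x1,y1),62)).round(1))
th=-0.033; c,sn=np.cos(th),np.sin(th)
ct=caps(t,"top"); print({k:(ray(t,*v[:2],149)[:2].round(1).tolist(),int(v[2])) for k,v in ct.items()})
loc=np.array([[68,70],[68,0],[68,-70],[0,70],[0,0]])
A=np.array(P)[:,:2]
# rigid fit
a=loc-loc.mean(0);b=A-A.mean(0);th=np.arctan2((a[:,0]*b[:,1]-a[:,1]*b[:,0]).sum(),(a*b).sum());Rm=np.array([[np.cos(th),-np.sin(th)],[np.sin(th),np.cos(th)]])
t0=A.mean(0)-Rm@loc.mean(0); print("th",th); 
for q in [[68,70],[68,0],[68,-70],[0,70],[0,0],[0,-70]]: print(q,(t0+Rm@np.array(q)).round(1))
E
```

```text
rL [561.7 288.6  62. ] size [51.7 51.3  0. ]
rM [559.4 219.1  62. ] size [50.6 50.7  0. ]
rR [557.2 148.4  62. ] size [51.8 50.3  0. ]
fL [494.6 291.7  62. ] size [51.8 52.4  0. ]
fM [491.5 222.2  62. ] size [51.2 51.4  0. ]
{'blue': ([580.1, -61.4], 237), 'green': ([567.7, -173.9], 249), 'yellow': ([569.5, -233.3], 261), 'orange': ([569.7, -290.8], 242), 'red': ([545.6, -347.5], 214), 'black': ([575.9, -126.0], 242)}
th -0.038909052782311174
[68, 70] [562.2 288.9]
[68, 0] [559.5 219. ]
[68, -70] [556.8 149. ]
[0, 70] [494.3 291.5]
[0, 0] [491.6 221.6]
[0, -70] [488.8 151.7]
```

Emit:
play_rows --rows '[{"dp": [-0.3,0.65,0],"turn": [0,0,0],"fingers": 0.35},{"dp": [-0.3,0.65,0],"turn": [0,0,0],"fingers": 0.35},{"dp": [-0.3,0.65,0],"turn": [0,0,0],"fingers": 0.35},{"dp": [-0.3,0.65,0],"turn": [0,0,0],"fingers": 0.35},{"dp": [-0.3,0.65,0],"turn": [0,0,0],"fingers": 0.35}]'

```text
clock: 7.28
eef_pos: [516.9, -29.6, 179.0]
tcp_rot: [-3.141, -0.0, 1.54]
contact_force: [2.0, 0.2, 1.1]
opening: 0.65
grasp_force: 0.0
```

Emit:
play_rows --rows '[{"dp": [-0.3,0.65,0],"turn": [0,0,0],"fingers": 0.35},{"dp": [-0.25,0.5,0],"turn": [0,0,0],"fingers": 0.35},{"dp": [-0.16,0.35,0],"turn": [0,0,0],"fingers": 0.35},{"dp": [0,0.15,0],"turn": [0,0,0],"fingers": 0.35},{"dp": [0,0,0],"turn": [0,0,0],"fingers": 0.35}]'

```text
clock: 7.7
eef_pos: [581.6, -59.8, 178.8]
tcp_rot: [-3.141, -0.0, 1.539]
contact_force: [-0.2, -0.0, 0.5]
opening: 0.649
grasp_force: 0.0
```

```bash
cat >> h.py <<'E'
def to(x,y,z):
    s=r.sense(); yaw=s["tcp_rot"][2]; d=np.array([x,y,z])-s["eef_pos"]
    c,n=np.cos(yaw),np.sin(yaw); return (np.array([d[0]*c+d[1]*n,d[0]*n-d[1]*c,-d[2]])/40).round(2).tolist()
E
python3 - <<'E'
from h import *
s=r.sense();print(s["eef_pos"],s["tcp_rot"],to(580,-61.5,121))
E
```

```text
[581.5963851  -59.84211585 178.76106887] [-3.14125754e+00 -3.28322274e-04  1.53907056e+00] [-0.04, -0.04, 1.44]
```

Emit:
play_rows --rows '[{"dp": [-0.04,-0.04,0.4],"turn": [0,0,0],"fingers": 0.35},{"dp": [0,0,0.4],"turn": [0,0,0],"fingers": 0.35},{"dp": [0,0,0.4],"turn": [0,0,0],"fingers": 0.35},{"dp": [0,0,0.2],"turn": [0,0,0],"fingers": 0.35},{"dp": [0,0,0.04],"turn": [0,0,0],"fingers": 0.35}]'

```text
clock: 8.12
eef_pos: [577.1, -61.3, 120.1]
tcp_rot: [-3.138, -0.0, 1.539]
contact_force: [0.3, -0.6, 0.5]
opening: 0.65
grasp_force: 0.0
```

Emit:
play_rows --rows '[{"dp": [0,0,0],"turn": [0,0,0],"fingers": 0.45},{"dp": [0,0,0],"turn": [0,0,0],"fingers": 0.55},{"dp": [0,0,0],"turn": [0,0,0],"fingers": 0.7},{"dp": [0,0,0],"turn": [0,0,0],"fingers": 0.8},{"dp": [0,0,0],"turn": [0,0,0],"fingers": 0.8}]'

```text
clock: 8.53
eef_pos: [579.6, -62.5, 122.6]
tcp_rot: [3.14, -0.0, 1.538]
contact_force: [-0.8, 0.9, 5.0]
opening: 0.431
grasp_force: 40.5
```

```bash
python3 - <<'E'
from h import *
t=r.grab_frame("scene"); s=r.sense(); print(s["eef_pos"],s["tcp_rot"],s["contact_force"],s["opening"],s["grasp_force"])
u,v=proj(t,[580,-61,130]).astype(int)
c=t["pixels"][v-90:v+60,u-100:u+80,::-1]; cv2.imwrite("pics/c5.png",cv2.resize(c,None,fx=4,fy=4))
E
```

```text
[579.62087002 -62.51656723 122.5911157 ] [ 3.14019287e+00 -9.89736871e-05  1.53814997e+00] [-0.97329855  0.78269002  6.53738031] 0.4292645835929909 40.6971538066864
```

View pics/c5.png

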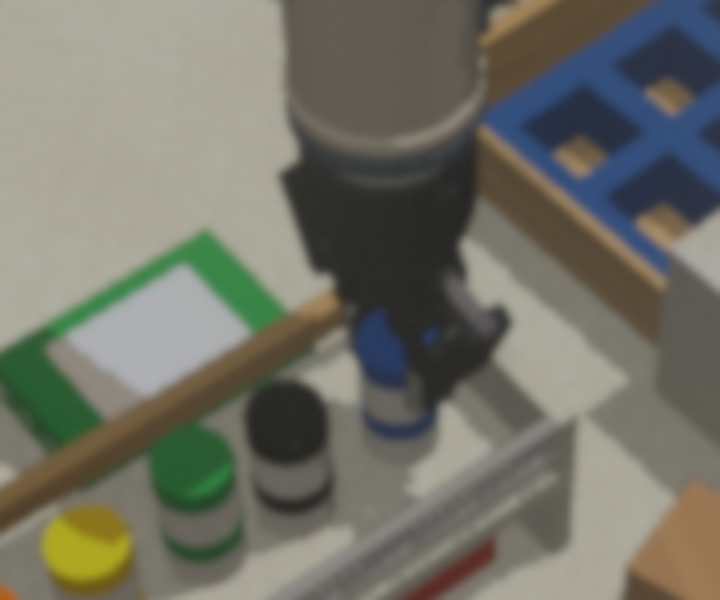

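The crop shows the fingers around the blue cap at about (395,340), clear of the rail, with the other cans untouched. I'll lift it, bring it over the front rail, and go to the rear-left pocket.

Emit:
play_rows --rows '[{"dp": [0,0,-0.3],"turn": [0,0,0],"fingers": 0.8},{"dp": [0,0,-0.5],"turn": [0,0,0],"fingers": 0.8},{"dp": [0,0,-0.5],"turn": [0,0,0],"fingers": 0.8},{"dp": [0,0,-0.35],"turn": [0,0,0],"fingers": 0.8},{"dp": [0,0,-0.1],"turn": [0,0,0],"fingers": 0.8}]' --force 60

```text
clock: 9.0
eef_pos: [580.3, -62.8, 194.8]
tcp_rot: [3.138, 0.0, 1.538]
contact_force: [0.3, -0.1, -1.1]
opening: 0.427
grasp_force: 60.0
```

Emit:
play_rows --rows '[{"dp": [0,-0.4,0],"turn": [0,0,0],"fingers": 0.8},{"dp": [0,-0.7,0],"turn": [0,0,0],"fingers": 0.8},{"dp": [0,-0.7,0],"turn": [0,0,0],"fingers": 0.8},{"dp": [0,-0.6,0],"turn": [0,0,0],"fingers": 0.8},{"dp": [0.3,-0.35,0],"turn": [0,0,0],"fingers": 0.8}]'

```text
clock: 9.42
eef_pos: [466.2, -47.8, 191.1]
tcp_rot: [-3.139, 0.001, 1.537]
contact_force: [-0.7, -0.1, -0.3]
opening: 0.425
grasp_force: 60.3
```

Emit:
play_rows --rows '[{"dp": [0.8,0,0],"turn": [0,0,0],"fingers": 0.8},{"dp": [0.8,0,0],"turn": [0,0,0],"fingers": 0.8},{"dp": [0.8,0,0],"turn": [0,0,0],"fingers": 0.8},{"dp": [0.8,0,0],"turn": [0,0,0],"fingers": 0.8},{"dp": [0.8,0,0],"turn": [0,0,0],"fingers": 0.8}]'

```text
clock: 9.83
eef_pos: [474.2, 114.2, 191.6]
tcp_rot: [-3.141, 0.0, 1.538]
contact_force: [0.2, 0.1, -0.3]
opening: 0.427
grasp_force: 60.3
```

Emit:
play_rows --rows '[{"dp": [0.8,0.2,0],"turn": [0,0,0],"fingers": 0.8},{"dp": [0.8,0.4,0],"turn": [0,0,0],"fingers": 0.8},{"dp": [0.8,0.5,0],"turn": [0,0,0],"fingers": 0.8},{"dp": [0.8,0.5,0],"turn": [0,0,0],"fingers": 0.8},{"dp": [0.6,0.3,0],"turn": [0,0,0],"fingers": 0.8}]'

```text
clock: 10.25
eef_pos: [556.9, 264.9, 191.4]
tcp_rot: [3.141, -0.001, 1.539]
contact_force: [-0.1, 0.2, -0.5]
opening: 0.425
grasp_force: 60.3
```

Emit:
play_rows --rows '[{"dp": [0.4,0.1,0],"turn": [0,0,0],"fingers": 0.8},{"dp": [0.26,0.03,0],"turn": [0,0,0],"fingers": 0.8},{"dp": [0.1,0,0],"turn": [0,0,0],"fingers": 0.8},{"dp": [0,0,0],"turn": [0,0,0],"fingers": 0.8},{"dp": [0,0,0],"turn": [0,0,0],"fingers": 0.8}]'

```text
clock: 10.67
eef_pos: [560.9, 291.5, 191.6]
tcp_rot: [-3.141, 0.001, 1.538]
contact_force: [-0.4, 0.3, -1.5]
opening: 0.431
grasp_force: 60.4
```

```bash
python3 - <<'E'
from h import *
t=r.grab_frame("top");s=r.sense();print(s["eef_pos"],s["tcp_rot"],s["opening"],s["grasp_force"],to(562.2,288.5,66))
ct=caps(t,"top"); print({k:(ray(t,*v[:2],149)[:2].round(1).tolist(),int(v[2])) for k,v in ct.items()})
E
```

```text
[561.09201172 291.36004029 191.70392337] [-3.14098982e+00  6.96902972e-04  1.53786418e+00] 0.4266022268540154 60.35392642021179 [-0.07, 0.03, 3.14]
{'green': ([567.6, -173.9], 251), 'yellow': ([569.6, -233.4], 258), 'orange': ([569.5, -290.7], 244), 'red': ([546.1, -348.2], 211), 'black': ([576.1, -126.0], 231)}
```

Emit:
play_rows --rows '[{"dp": [-0.07,0.03,0.3],"turn": [0,0,0],"fingers": 0.8},{"dp": [0,0,0.6],"turn": [0,0,0],"fingers": 0.8},{"dp": [0,0,0.6],"turn": [0,0,0],"fingers": 0.8},{"dp": [0,0,0.4],"turn": [0,0,0],"fingers": 0.8},{"dp": [0,0,0.3],"turn": [0,0,0],"fingers": 0.8}]'

```text
clock: 11.13
eef_pos: [561.7, 288.1, 101.3]
tcp_rot: [-3.139, 0.001, 1.537]
contact_force: [-0.2, -0.3, -0.7]
opening: 0.429
grasp_force: 60.4
```

Emit:
play_rows --rows '[{"dp": [0,0,0.3],"turn": [0,0,0],"fingers": 0.8},{"dp": [0,0,0.3],"turn": [0,0,0],"fingers": 0.8},{"dp": [0,0,0.2],"turn": [0,0,0],"fingers": 0.8},{"dp": [0,0,0.1],"turn": [0,0,0],"fingers": 0.8},{"dp": [0,0,0],"turn": [0,0,0],"fingers": 0.8}]'

```text
clock: 11.55
eef_pos: [562.5, 289.5, 66.9]
tcp_rot: [-3.141, 0.001, 1.538]
contact_force: [0.1, -0.9, -2.5]
opening: 0.428
grasp_force: 60.4
```

Emit:
play_rows --rows '[{"dp": [0,0,0],"turn": [0,0,0],"fingers": 0.5},{"dp": [0,0,0],"turn": [0,0,0],"fingers": 0.45},{"dp": [0,0,0],"turn": [0,0,0],"fingers": 0.45},{"dp": [0,0,-0.3],"turn": [0,0,0],"fingers": 0.45},{"dp": [0,0,-0.6],"turn": [0,0,0],"fingers": 0.45}]'

```text
clock: 11.97
eef_pos: [561.7, 289.1, 102.7]
tcp_rot: [-3.139, 0.002, 1.539]
contact_force: [-0.3, -0.6, 0.5]
opening: 0.552
grasp_force: 0.0
```

Emit:
play_rows --rows '[{"dp": [0,0,-0.8],"turn": [0,0,0],"fingers": 0.45},{"dp": [0,0,-0.8],"turn": [0,0,0],"fingers": 0.45},{"dp": [-0.3,0,-0.4],"turn": [0,0,0],"fingers": 0.4},{"dp": [-0.7,0.1,-0.1],"turn": [0,0,0],"fingers": 0.4},{"dp": [-0.8,0.1,0],"turn": [0,0,0],"fingers": 0.4}]'

```text
clock: 12.38
eef_pos: [570.3, 218.6, 191.7]
tcp_rot: [3.135, -0.003, 1.541]
contact_force: [1.0, 0.2, 0.2]
opening: 0.602
grasp_force: 0.0
```

Emit:
play_rows --rows '[{"dp": [-0.8,0.1,0],"turn": [0,0,0],"fingers": 0.4},{"dp": [-0.8,0.1,0],"turn": [0,0,0],"fingers": 0.4},{"dp": [-0.8,0.1,0],"turn": [0,0,0],"fingers": 0.4},{"dp": [-0.8,0.1,0],"turn": [0,0,0],"fingers": 0.4},{"dp": [-0.8,0.1,0],"turn": [0,0,0],"fingers": 0.4}]'

```text
clock: 12.8
eef_pos: [584.1, 55.4, 189.5]
tcp_rot: [3.139, -0.0, 1.539]
contact_force: [0.8, 0.4, -0.3]
opening: 0.6
grasp_force: 0.0
```

Emit:
play_rows --rows '[{"dp": [-0.8,0,0],"turn": [0,0,0],"fingers": 0.35},{"dp": [-0.8,0,0],"turn": [0,0,0],"fingers": 0.35},{"dp": [-0.8,0,0],"turn": [0,0,0],"fingers": 0.35},{"dp": [-0.8,0,0],"turn": [0,0,0],"fingers": 0.35},{"dp": [-0.7,0,0],"turn": [0,0,0],"fingers": 0.35}]'

```text
clock: 13.22
eef_pos: [578.7, -101.1, 189.5]
tcp_rot: [3.139, 0.001, 1.538]
contact_force: [0.9, 0.1, 0.7]
opening: 0.651
grasp_force: 0.0
```

Emit:
play_rows --rows '[{"dp": [-0.4,0,0],"turn": [0,0,0],"fingers": 0.35},{"dp": [-0.2,0,0],"turn": [0,0,0],"fingers": 0.35},{"dp": [-0.06,0,0],"turn": [0,0,0],"fingers": 0.35},{"dp": [0,0,0],"turn": [0,0,0],"fingers": 0.35},{"dp": [0,0,0],"turn": [0,0,0],"fingers": 0.35}]'

```text
clock: 13.63
eef_pos: [577.6, -124.5, 188.1]
tcp_rot: [3.141, -0.0, 1.539]
contact_force: [0.3, -0.6, -0.1]
opening: 0.649
grasp_force: 0.0
```

```bash
cat >> h.py <<'E'
def look(save=None):
    t=r.grab_frame("top");s=r.grab_frame("scene");q=r.sense();print(q["clock"],q["eef_pos"].round(1),q["tcp_rot"].round(3),q["opening"],q["grasp_force"])
    out={}
    ct,cs=caps(t,"top"),caps(s,"scene"); 
    for k,v in ct.items(): print(k,"top",ray(t,*v[:2],149)[:2].round(1),int(v[2]))
    for k,v in cs.items(): print(k,"scene",ray(s,*v[:2],148)[:2].round(1),int(v[2]))
    if save:
        a=t["pixels"][200:340,120:320];b=s["pixels"][120:260,340:540]
        cv2.imwrite(save,cv2.resize(np.vstack([a,b])[:,:,::-1],None,fx=2.14,fy=2.14,interpolation=cv2.INTER_CUBIC))
E
python3 - <<'E'
from h import *
look("pics/c6.png"); print(to(576,-126,121))
E
```

```text
13.7333 [ 577.6 -124.2  187.8] [ 3.141 -0.     1.54 ] 0.6523204189279458 0.0
green top [ 568.7 -174.8] 191
yellow top [ 583.3 -230.5] 28
red top [ 545.8 -346.8] 228
black top [ 580.6 -136.1] 292
green scene [ 567.8 -176.5] 296
yellow scene [ 571.  -235.8] 318
orange scene [ 570.9 -293.2] 372
red scene [ 545.  -348.7] 412
[-0.05, -0.04, 1.67]
```

View pics/c6.png

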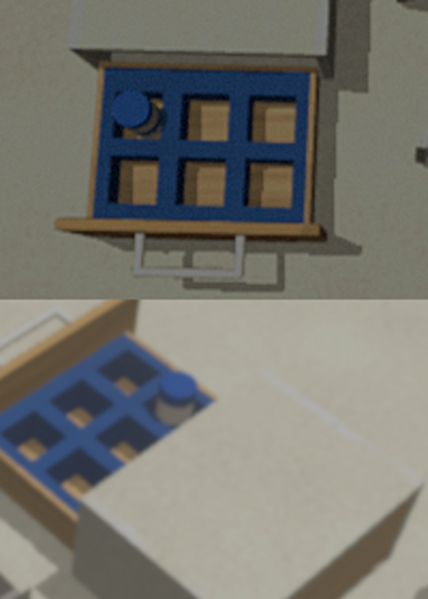

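The picture shows the blue can upright in the rear-left pocket. Black is next, and it goes to the rear-middle pocket.

Emit:
play_rows --rows '[{"dp": [-0.05,-0.04,0.4],"turn": [0,0,0],"fingers": 0.35},{"dp": [0,0,0.5],"turn": [0,0,0],"fingers": 0.35},{"dp": [0,0,0.4],"turn": [0,0,0],"fingers": 0.35},{"dp": [0,0,0.27],"turn": [0,0,0],"fingers": 0.35},{"dp": [0,0,0.1],"turn": [0,0,0],"fingers": 0.35}]' --force 40

```text
clock: 14.15
eef_pos: [574.9, -126.3, 119.2]
tcp_rot: [-3.139, -0.001, 1.539]
contact_force: [-1.5, -0.0, 0.0]
opening: 0.649
grasp_force: 0.0
```

Emit:
play_rows --rows '[{"dp": [0,0,0],"turn": [0,0,0],"fingers": 0.35},{"dp": [0,0,0],"turn": [0,0,0],"fingers": 0.5},{"dp": [0,0,0],"turn": [0,0,0],"fingers": 0.6},{"dp": [0,0,0],"turn": [0,0,0],"fingers": 0.8},{"dp": [0,0,0],"turn": [0,0,0],"fingers": 0.8}]'

```text
clock: 14.57
eef_pos: [576.5, -127.4, 121.9]
tcp_rot: [3.14, 0.0, 1.538]
contact_force: [-0.1, -0.2, 3.3]
opening: 0.434
grasp_force: 40.3
```

Emit:
play_rows --rows '[{"dp": [0,0,-0.3],"turn": [0,0,0],"fingers": 0.8},{"dp": [0,0,-0.5],"turn": [0,0,0],"fingers": 0.8},{"dp": [0,0,-0.5],"turn": [0,0,0],"fingers": 0.8},{"dp": [0,0,-0.35],"turn": [0,0,0],"fingers": 0.8},{"dp": [0,0,-0.1],"turn": [0,0,0],"fingers": 0.8}]' --force 60

```text
clock: 14.98
eef_pos: [577.1, -127.6, 194.3]
tcp_rot: [3.138, 0.001, 1.538]
contact_force: [0.6, -0.4, -0.5]
opening: 0.428
grasp_force: 60.0
```

```bash
python3 - <<'E'
from h import *
look(); print(to(559.5,219,67))
E
```

```text
15.0833 [ 576.3 -127.4  192.2] [3.139 0.    1.538] 0.429670442980424 60.009827613830566
green top [ 567.  -175.9] 191
yellow top [ 582.4 -233.9] 47
red top [ 546.2 -346. ] 202
black top [ 580.4 -141.8] 274
green scene [ 567.5 -176.5] 291
yellow scene [ 571.  -235.9] 320
orange scene [ 570.9 -293.2] 374
red scene [ 545.  -348.8] 413
[8.64, -0.7, 3.13]
```

Emit:
play_rows --rows '[{"dp": [0,-0.4,0],"turn": [0,0,0],"fingers": 0.8},{"dp": [0,-0.7,0],"turn": [0,0,0],"fingers": 0.8},{"dp": [0,-0.7,0],"turn": [0,0,0],"fingers": 0.8},{"dp": [0,-0.6,0],"turn": [0,0,0],"fingers": 0.8},{"dp": [0.3,-0.3,0],"turn": [0,0,0],"fingers": 0.8}]'

```text
clock: 15.5
eef_pos: [464.4, -112.3, 189.5]
tcp_rot: [-3.138, -0.0, 1.537]
contact_force: [0.2, -0.5, -0.5]
opening: 0.43
grasp_force: 60.3
```

Emit:
play_rows --rows '[{"dp": [0.8,0,0],"turn": [0,0,0],"fingers": 0.8},{"dp": [0.8,0,0],"turn": [0,0,0],"fingers": 0.8},{"dp": [0.8,0,0],"turn": [0,0,0],"fingers": 0.8},{"dp": [0.8,0,0],"turn": [0,0,0],"fingers": 0.8},{"dp": [0.8,0,0],"turn": [0,0,0],"fingers": 0.8}]'

```text
clock: 15.92
eef_pos: [472.4, 49.5, 190.0]
tcp_rot: [-3.14, 0.0, 1.538]
contact_force: [1.4, -0.4, -0.8]
opening: 0.427
grasp_force: 60.3
```

Emit:
play_rows --rows '[{"dp": [0.8,0.2,0],"turn": [0,0,0],"fingers": 0.8},{"dp": [0.8,0.4,0],"turn": [0,0,0],"fingers": 0.8},{"dp": [0.8,0.5,0],"turn": [0,0,0],"fingers": 0.8},{"dp": [0.7,0.5,0],"turn": [0,0,0],"fingers": 0.8},{"dp": [0.5,0.3,0],"turn": [0,0,0],"fingers": 0.8}]'

```text
clock: 16.33
eef_pos: [555.1, 192.1, 189.9]
tcp_rot: [-3.141, -0.0, 1.539]
contact_force: [0.1, 0.3, -0.3]
opening: 0.427
grasp_force: 60.3
```

Emit:
play_rows --rows '[{"dp": [0.4,0.1,0],"turn": [0,0,0],"fingers": 0.8},{"dp": [0.24,0,0],"turn": [0,0,0],"fingers": 0.8},{"dp": [0.1,0,0],"turn": [0,0,0],"fingers": 0.8},{"dp": [0,0,0],"turn": [0,0,0],"fingers": 0.8},{"dp": [0,0,0],"turn": [0,0,0],"fingers": 0.8}]'

```text
clock: 16.75
eef_pos: [558.0, 218.2, 190.7]
tcp_rot: [-3.141, 0.001, 1.538]
contact_force: [0.6, -0.2, -1.6]
opening: 0.425
grasp_force: 60.3
```

```bash
python3 - <<'E'
from h import *
look(); print(to(559.5,218.6,67))
E
```

```text
16.85 [558.4 218.  191. ] [-3.141  0.     1.538] 0.43003455278830616 60.295554399490356
green top [ 567.6 -174. ] 250
yellow top [ 569.7 -233.3] 258
orange top [ 569.7 -290.8] 242
red top [ 546.1 -347.7] 220
green scene [ 566.7 -175.5] 310
yellow scene [ 569.3 -235.2] 349
orange scene [ 570.8 -293.2] 366
red scene [ 545.  -348.8] 408
[0.02, 0.03, 3.1]
```

Emit:
play_rows --rows '[{"dp": [0.02,0.03,0.3],"turn": [0,0,0],"fingers": 0.8},{"dp": [0,0,0.6],"turn": [0,0,0],"fingers": 0.8},{"dp": [0,0,0.6],"turn": [0,0,0],"fingers": 0.8},{"dp": [0,0,0.4],"turn": [0,0,0],"fingers": 0.8},{"dp": [0,0,0.3],"turn": [0,0,0],"fingers": 0.8}]'

```text
clock: 17.27
eef_pos: [559.1, 218.8, 100.5]
tcp_rot: [-3.139, 0.001, 1.538]
contact_force: [0.1, 0.2, -1.0]
opening: 0.432
grasp_force: 60.3
```

Emit:
play_rows --rows '[{"dp": [0,0,0.3],"turn": [0,0,0],"fingers": 0.8},{"dp": [0,0,0.3],"turn": [0,0,0],"fingers": 0.8},{"dp": [0,0,0.2],"turn": [0,0,0],"fingers": 0.8},{"dp": [0,0,0.1],"turn": [0,0,0],"fingers": 0.8},{"dp": [0,0,0],"turn": [0,0,0],"fingers": 0.8}]'

```text
clock: 17.68
eef_pos: [559.9, 219.7, 66.1]
tcp_rot: [-3.141, 0.0, 1.538]
contact_force: [-0.5, -0.3, -1.4]
opening: 0.432
grasp_force: 60.3
```

Emit:
play_rows --rows '[{"dp": [0,0,0],"turn": [0,0,0],"fingers": 0.5},{"dp": [0,0,0],"turn": [0,0,0],"fingers": 0.45},{"dp": [0,0,0],"turn": [0,0,0],"fingers": 0.45},{"dp": [0,0,-0.3],"turn": [0,0,0],"fingers": 0.45},{"dp": [0,0,-0.6],"turn": [0,0,0],"fingers": 0.45}]'

```text
clock: 18.1
eef_pos: [558.9, 219.3, 102.0]
tcp_rot: [-3.138, 0.001, 1.538]
contact_force: [-0.4, 0.5, 1.3]
opening: 0.551
grasp_force: 0.0
```

Emit:
play_rows --rows '[{"dp": [0,0,-0.8],"turn": [0,0,0],"fingers": 0.45},{"dp": [0,0,-0.8],"turn": [0,0,0],"fingers": 0.45},{"dp": [-0.3,0,-0.4],"turn": [0,0,0],"fingers": 0.4},{"dp": [-0.7,0.1,-0.1],"turn": [0,0,0],"fingers": 0.4},{"dp": [-0.8,0.1,0],"turn": [0,0,0],"fingers": 0.4}]'

```text
clock: 18.52
eef_pos: [567.7, 148.4, 190.8]
tcp_rot: [3.135, -0.002, 1.541]
contact_force: [0.5, -0.6, 0.1]
opening: 0.592
grasp_force: 0.0
```

Emit:
play_rows --rows '[{"dp": [-0.8,0.1,0],"turn": [0,0,0],"fingers": 0.4},{"dp": [-0.8,0.1,0],"turn": [0,0,0],"fingers": 0.4},{"dp": [-0.8,0.1,0],"turn": [0,0,0],"fingers": 0.4},{"dp": [-0.8,0,0],"turn": [0,0,0],"fingers": 0.4},{"dp": [-0.8,0,0],"turn": [0,0,0],"fingers": 0.4}]'

```text
clock: 18.93
eef_pos: [573.3, -14.3, 188.6]
tcp_rot: [3.139, 0.0, 1.538]
contact_force: [0.7, -0.7, 0.3]
opening: 0.6
grasp_force: 0.0
```

```bash
python3 - <<'E'
from h import *
look("pics/c7.png"); print(to(567.5,-174.5,121))
E
```

```text
19.0333 [573.1 -16.6 188.5] [3.139e+00 1.000e-03 1.535e+00] 0.6013371235590217 0.0
green top [ 568.4 -173.9] 234
yellow top [ 569.6 -233.4] 259
orange top [ 569.5 -290.8] 245
red top [ 546.6 -347.1] 208
black top [574.6 -19.8] 129
green scene [ 568.3 -176. ] 307
yellow scene [ 569.2 -235. ] 365
orange scene [ 570.8 -293.2] 366
red scene [ 545.  -348.9] 409
[-3.95, 0.0, 1.69]
```

View pics/c7.png

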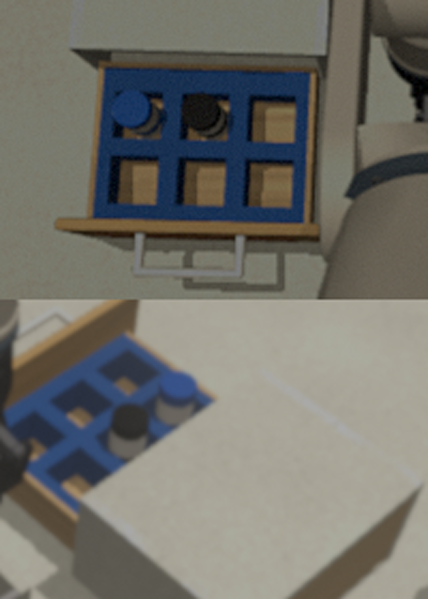

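Blue and black stand in the rear pockets, and all the remaining cans are unmoved. Green is next, and it goes to the rear-right pocket.

Emit:
play_rows --rows '[{"dp": [-0.8,0,0],"turn": [0,0,0],"fingers": 0.35},{"dp": [-0.8,0,0],"turn": [0,0,0],"fingers": 0.35},{"dp": [-0.8,0,0],"turn": [0,0,0],"fingers": 0.35},{"dp": [-0.8,0,0],"turn": [0,0,0],"fingers": 0.35},{"dp": [-0.5,0,0],"turn": [0,0,0],"fingers": 0.35}]' --force 40

```text
clock: 19.45
eef_pos: [568.4, -162.7, 188.3]
tcp_rot: [3.14, 0.001, 1.538]
contact_force: [-0.5, -0.1, -0.7]
opening: 0.652
grasp_force: 0.0
```

Emit:
play_rows --rows '[{"dp": [-0.25,0,0],"turn": [0,0,0],"fingers": 0.35},{"dp": [0,0,0],"turn": [0,0,0],"fingers": 0.35},{"dp": [0,0,0],"turn": [0,0,0],"fingers": 0.35}]'

```text
clock: 19.7
eef_pos: [567.8, -170.0, 187.4]
tcp_rot: [3.141, -0.0, 1.538]
contact_force: [-0.1, 0.4, -0.4]
opening: 0.649
grasp_force: 0.0
```

```bash
python3 - <<'E'
from h import *
look(); print(to(567.5,-174.8,121))
E
```

```text
19.8 [ 567.7 -169.2  187.1] [ 3.141 -0.     1.539] 0.6519690032621175 0.0
orange top [ 570.3 -286.1] 167
black top [ 568.6 -198. ] 133
green scene [ 566.8 -176.9] 289
yellow scene [ 570.8 -235.9] 298
orange scene [ 571.  -293.2] 374
red scene [ 545.4 -348.9] 402
[-0.14, -0.0, 1.65]
```

Emit:
play_rows --rows '[{"dp": [-0.14,0,0.4],"turn": [0,0,0],"fingers": 0.35},{"dp": [0,0,0.5],"turn": [0,0,0],"fingers": 0.35},{"dp": [0,0,0.4],"turn": [0,0,0],"fingers": 0.35},{"dp": [0,0,0.25],"turn": [0,0,0],"fingers": 0.35},{"dp": [0,0,0.1],"turn": [0,0,0],"fingers": 0.35}]'

```text
clock: 20.22
eef_pos: [566.6, -174.8, 119.4]
tcp_rot: [-3.139, -0.001, 1.54]
contact_force: [0.0, -0.5, 0.1]
opening: 0.649
grasp_force: 0.0
```

Emit:
play_rows --rows '[{"dp": [0,0,0],"turn": [0,0,0],"fingers": 0.35},{"dp": [0,0,0],"turn": [0,0,0],"fingers": 0.5},{"dp": [0,0,0],"turn": [0,0,0],"fingers": 0.6},{"dp": [0,0,0],"turn": [0,0,0],"fingers": 0.8},{"dp": [0,0,0],"turn": [0,0,0],"fingers": 0.8}]'

```text
clock: 20.63
eef_pos: [568.0, -176.3, 121.8]
tcp_rot: [3.14, 0.0, 1.538]
contact_force: [-1.2, 0.0, 3.3]
opening: 0.433
grasp_force: 40.2
```

Emit:
play_rows --rows '[{"dp": [0,0,-0.3],"turn": [0,0,0],"fingers": 0.8},{"dp": [0,0,-0.5],"turn": [0,0,0],"fingers": 0.8},{"dp": [0,0,-0.5],"turn": [0,0,0],"fingers": 0.8},{"dp": [0,0,-0.35],"turn": [0,0,0],"fingers": 0.8},{"dp": [0,0,-0.1],"turn": [0,0,0],"fingers": 0.8}]' --force 60

```text
clock: 21.05
eef_pos: [568.7, -176.7, 194.3]
tcp_rot: [3.138, 0.001, 1.538]
contact_force: [0.3, 0.0, -0.7]
opening: 0.427
grasp_force: 60.0
```

Emit:
play_rows --rows '[{"dp": [0,-0.4,0],"turn": [0,0,0],"fingers": 0.8},{"dp": [0,-0.7,0],"turn": [0,0,0],"fingers": 0.8},{"dp": [0,-0.7,0],"turn": [0,0,0],"fingers": 0.8},{"dp": [0,-0.5,0],"turn": [0,0,0],"fingers": 0.8},{"dp": [0.3,-0.3,0],"turn": [0,0,0],"fingers": 0.8}]'

```text
clock: 21.47
eef_pos: [461.1, -161.5, 190.6]
tcp_rot: [-3.14, 0.0, 1.537]
contact_force: [0.9, -0.5, -0.2]
opening: 0.428
grasp_force: 60.2
```

Emit:
play_rows --rows '[{"dp": [0.8,0,0],"turn": [0,0,0],"fingers": 0.8},{"dp": [0.8,0,0],"turn": [0,0,0],"fingers": 0.8},{"dp": [0.8,0,0],"turn": [0,0,0],"fingers": 0.8},{"dp": [0.8,0,0],"turn": [0,0,0],"fingers": 0.8},{"dp": [0.7,0,0],"turn": [0,0,0],"fingers": 0.8}]'

```text
clock: 21.88
eef_pos: [468.3, -3.3, 190.9]
tcp_rot: [-3.141, -0.0, 1.538]
contact_force: [0.6, -0.3, -0.7]
opening: 0.426
grasp_force: 60.2
```

Emit:
play_rows --rows '[{"dp": [0.8,0.2,0],"turn": [0,0,0],"fingers": 0.8},{"dp": [0.7,0.4,0],"turn": [0,0,0],"fingers": 0.8},{"dp": [0.7,0.5,0],"turn": [0,0,0],"fingers": 0.8},{"dp": [0.6,0.5,0],"turn": [0,0,0],"fingers": 0.8},{"dp": [0.4,0.3,0],"turn": [0,0,0],"fingers": 0.8}]'

```text
clock: 22.3
eef_pos: [550.6, 122.9, 191.0]
tcp_rot: [3.14, -0.001, 1.54]
contact_force: [-0.4, -0.3, -1.1]
opening: 0.43
grasp_force: 60.3
```

Emit:
play_rows --rows '[{"dp": [0.4,0.15,0],"turn": [0,0,0],"fingers": 0.8},{"dp": [0.24,0,0],"turn": [0,0,0],"fingers": 0.8},{"dp": [0.1,0,0],"turn": [0,0,0],"fingers": 0.8},{"dp": [0,0,0],"turn": [0,0,0],"fingers": 0.8},{"dp": [0,0,0],"turn": [0,0,0],"fingers": 0.8}]'

```text
clock: 22.72
eef_pos: [555.0, 149.3, 190.8]
tcp_rot: [-3.141, 0.001, 1.538]
contact_force: [0.2, 1.4, -1.8]
opening: 0.427
grasp_force: 60.3
```

```bash
python3 - <<'E'
from h import *
look(); print(to(556.8,148.8,67))
E
```

```text
22.8167 [555.4 149.  191. ] [-3.141  0.     1.538] 0.42996566634069017 60.27564883232117
yellow top [ 569.6 -233.3] 259
orange top [ 569.7 -290.8] 242
red top [ 546.1 -348.1] 213
green scene [519.1 -97.5] 46
yellow scene [ 569.3 -235.3] 349
orange scene [ 570.9 -293.1] 363
red scene [ 545.  -348.9] 409
[-0.0, 0.04, 3.1]
```

Emit:
play_rows --rows '[{"dp": [0,0.04,0.3],"turn": [0,0,0],"fingers": 0.8},{"dp": [0,0,0.6],"turn": [0,0,0],"fingers": 0.8},{"dp": [0,0,0.6],"turn": [0,0,0],"fingers": 0.8},{"dp": [0,0,0.4],"turn": [0,0,0],"fingers": 0.8},{"dp": [0,0,0.3],"turn": [0,0,0],"fingers": 0.8}]'

```text
clock: 23.23
eef_pos: [556.4, 149.0, 100.5]
tcp_rot: [-3.139, 0.001, 1.538]
contact_force: [-0.4, 0.1, -0.7]
opening: 0.428
grasp_force: 60.3
```

Emit:
play_rows --rows '[{"dp": [0,0,0.3],"turn": [0,0,0],"fingers": 0.8},{"dp": [0,0,0.3],"turn": [0,0,0],"fingers": 0.8},{"dp": [0,0,0.2],"turn": [0,0,0],"fingers": 0.8},{"dp": [0,0,0.1],"turn": [0,0,0],"fingers": 0.8},{"dp": [0,0,0],"turn": [0,0,0],"fingers": 0.8}]'

```text
clock: 23.65
eef_pos: [557.2, 149.8, 66.1]
tcp_rot: [-3.141, 0.0, 1.538]
contact_force: [-0.1, 0.2, -0.9]
opening: 0.43
grasp_force: 60.3
```

Emit:
play_rows --rows '[{"dp": [0,0,0],"turn": [0,0,0],"fingers": 0.5},{"dp": [0,0,0],"turn": [0,0,0],"fingers": 0.45},{"dp": [0,0,0],"turn": [0,0,0],"fingers": 0.45},{"dp": [0,0,-0.3],"turn": [0,0,0],"fingers": 0.45},{"dp": [0,0,-0.6],"turn": [0,0,0],"fingers": 0.45}]'

```text
clock: 24.07
eef_pos: [556.1, 149.5, 102.1]
tcp_rot: [-3.138, 0.001, 1.538]
contact_force: [0.4, 0.1, 0.3]
opening: 0.547
grasp_force: 0.0
```

Emit:
play_rows --rows '[{"dp": [0,0,-0.8],"turn": [0,0,0],"fingers": 0.45},{"dp": [0,0,-0.8],"turn": [0,0,0],"fingers": 0.45},{"dp": [-0.3,0,-0.4],"turn": [0,0,0],"fingers": 0.4},{"dp": [-0.7,0.1,-0.1],"turn": [0,0,0],"fingers": 0.4},{"dp": [-0.8,0.1,0],"turn": [0,0,0],"fingers": 0.4}]'

```text
clock: 24.48
eef_pos: [564.9, 78.2, 190.7]
tcp_rot: [3.136, -0.001, 1.541]
contact_force: [0.7, -0.8, -0.5]
opening: 0.599
grasp_force: 0.0
```

Emit:
play_rows --rows '[{"dp": [-0.8,0.1,0],"turn": [0,0,0],"fingers": 0.4},{"dp": [-0.8,0.1,0],"turn": [0,0,0],"fingers": 0.4},{"dp": [-0.8,0.1,0],"turn": [0,0,0],"fingers": 0.4},{"dp": [-0.8,0.1,0],"turn": [0,0,0],"fingers": 0.4},{"dp": [-0.8,0,0],"turn": [0,0,0],"fingers": 0.35}]'

```text
clock: 24.9
eef_pos: [574.9, -84.5, 188.6]
tcp_rot: [3.139, 0.0, 1.538]
contact_force: [1.4, 0.5, 0.7]
opening: 0.654
grasp_force: 0.0
```

Emit:
play_rows --rows '[{"dp": [-0.8,0,0],"turn": [0,0,0],"fingers": 0.35},{"dp": [-0.8,0,0],"turn": [0,0,0],"fingers": 0.35},{"dp": [-0.8,0,0],"turn": [0,0,0],"fingers": 0.35},{"dp": [-0.7,0,0],"turn": [0,0,0],"fingers": 0.35},{"dp": [-0.4,0,0],"turn": [0,0,0],"fingers": 0.35}]'

```text
clock: 25.32
eef_pos: [569.6, -225.7, 188.5]
tcp_rot: [3.14, 0.001, 1.537]
contact_force: [0.3, -0.4, 0.1]
opening: 0.651
grasp_force: 0.0
```

Emit:
play_rows --rows '[{"dp": [-0.2,0,0],"turn": [0,0,0],"fingers": 0.35},{"dp": [-0.06,0,0],"turn": [0,0,0],"fingers": 0.35},{"dp": [0,0,0],"turn": [0,0,0],"fingers": 0.35},{"dp": [0,0,0],"turn": [0,0,0],"fingers": 0.35}]'

```text
clock: 25.65
eef_pos: [569.2, -231.9, 187.0]
tcp_rot: [-3.141, -0.0, 1.539]
contact_force: [0.8, -1.0, -0.3]
opening: 0.652
grasp_force: 0.0
```

```bash
python3 - <<'E'
from h import *
look("pics/c8.png"); print(to(569.5,-234.3,121))
E
```

```text
25.75 [ 569.2 -231.8  186.9] [-3.141 -0.     1.54 ] 0.6517642043931979 0.0
orange top [ 568.6 -302.3] 34
red top [ 551.9 -355. ] 73
black top [ 573.4 -286.4] 30
green scene [519.8 -97.1] 51
yellow scene [ 569.5 -238.1] 278
orange scene [ 571.  -293.6] 363
red scene [ 545.5 -348.9] 398
[-0.06, 0.01, 1.65]
```

View pics/c8.png

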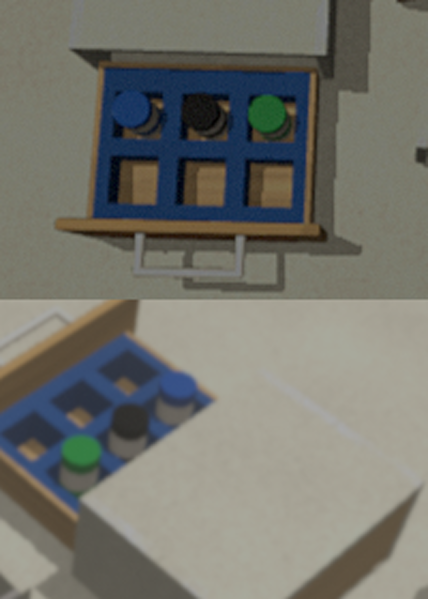

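All three rear pockets are filled upright. Yellow is next, and it goes to the front-left pocket.

Emit:
play_rows --rows '[{"dp": [-0.06,0,0.4],"turn": [0,0,0],"fingers": 0.35},{"dp": [0,0,0.5],"turn": [0,0,0],"fingers": 0.35},{"dp": [0,0,0.4],"turn": [0,0,0],"fingers": 0.35},{"dp": [0,0,0.25],"turn": [0,0,0],"fingers": 0.35},{"dp": [0,0,0.1],"turn": [0,0,0],"fingers": 0.35}]' --force 40

```text
clock: 26.17
eef_pos: [568.3, -234.3, 119.3]
tcp_rot: [-3.139, -0.001, 1.539]
contact_force: [-0.4, 0.2, -0.1]
opening: 0.65
grasp_force: 0.0
```

Emit:
play_rows --rows '[{"dp": [0,0,0],"turn": [0,0,0],"fingers": 0.35},{"dp": [0,0,0],"turn": [0,0,0],"fingers": 0.5},{"dp": [0,0,0],"turn": [0,0,0],"fingers": 0.6},{"dp": [0,0,0],"turn": [0,0,0],"fingers": 0.8},{"dp": [0,0,0],"turn": [0,0,0],"fingers": 0.8}]'

```text
clock: 26.58
eef_pos: [569.7, -235.8, 121.9]
tcp_rot: [3.14, 0.001, 1.538]
contact_force: [1.0, -0.2, 3.0]
opening: 0.432
grasp_force: 40.1
```

Emit:
play_rows --rows '[{"dp": [0,0,-0.3],"turn": [0,0,0],"fingers": 0.8},{"dp": [0,0,-0.5],"turn": [0,0,0],"fingers": 0.8},{"dp": [0,0,-0.5],"turn": [0,0,0],"fingers": 0.8},{"dp": [0,0,-0.35],"turn": [0,0,0],"fingers": 0.8},{"dp": [0,0,-0.1],"turn": [0,0,0],"fingers": 0.8}]' --force 60

```text
clock: 27.0
eef_pos: [570.3, -236.1, 194.5]
tcp_rot: [3.137, 0.002, 1.538]
contact_force: [0.8, -0.8, -0.5]
opening: 0.427
grasp_force: 60.0
```

Emit:
play_rows --rows '[{"dp": [0,-0.4,0],"turn": [0,0,0],"fingers": 0.8},{"dp": [0,-0.7,0],"turn": [0,0,0],"fingers": 0.8},{"dp": [0,-0.7,0],"turn": [0,0,0],"fingers": 0.8},{"dp": [0,-0.5,0],"turn": [0,0,0],"fingers": 0.8},{"dp": [0.3,-0.3,0],"turn": [0,0,0],"fingers": 0.8}]'

```text
clock: 27.42
eef_pos: [463.0, -220.8, 190.7]
tcp_rot: [-3.14, 0.0, 1.537]
contact_force: [0.4, -0.1, -0.6]
opening: 0.428
grasp_force: 60.1
```

Emit:
play_rows --rows '[{"dp": [0.8,0,0],"turn": [0,0,0],"fingers": 0.8},{"dp": [0.8,0,0],"turn": [0,0,0],"fingers": 0.8},{"dp": [0.8,0,0],"turn": [0,0,0],"fingers": 0.8},{"dp": [0.8,0,0],"turn": [0,0,0],"fingers": 0.8},{"dp": [0.8,0,0],"turn": [0,0,0],"fingers": 0.8}]'

```text
clock: 27.83
eef_pos: [470.2, -58.9, 191.0]
tcp_rot: [-3.142, 0.0, 1.538]
contact_force: [0.2, -0.6, -0.9]
opening: 0.425
grasp_force: 60.2
```

Emit:
play_rows --rows '[{"dp": [0.8,0,0],"turn": [0,0,0],"fingers": 0.8},{"dp": [0.8,0,0],"turn": [0,0,0],"fingers": 0.8},{"dp": [0.8,0,0],"turn": [0,0,0],"fingers": 0.8},{"dp": [0.8,0,0],"turn": [0,0,0],"fingers": 0.8},{"dp": [0.8,0.1,0],"turn": [0,0,0],"fingers": 0.8}]'

```text
clock: 28.25
eef_pos: [478.8, 101.0, 190.9]
tcp_rot: [-3.141, 0.0, 1.538]
contact_force: [0.7, -0.2, -0.8]
opening: 0.426
grasp_force: 60.2
```

Emit:
play_rows --rows '[{"dp": [0.8,0.1,0],"turn": [0,0,0],"fingers": 0.8},{"dp": [0.8,0.1,0],"turn": [0,0,0],"fingers": 0.8},{"dp": [0.8,0,0],"turn": [0,0,0],"fingers": 0.8},{"dp": [0.8,0,0],"turn": [0,0,0],"fingers": 0.8},{"dp": [0.8,0,0],"turn": [0,0,0],"fingers": 0.8}]'

```text
clock: 28.67
eef_pos: [492.6, 260.7, 190.8]
tcp_rot: [-3.141, 0.0, 1.538]
contact_force: [1.4, -0.2, -0.6]
opening: 0.431
grasp_force: 60.2
```

Emit:
play_rows --rows '[{"dp": [0.5,0,0],"turn": [0,0,0],"fingers": 0.8},{"dp": [0.2,0,0],"turn": [0,0,0],"fingers": 0.8},{"dp": [0.08,0,0],"turn": [0,0,0],"fingers": 0.8},{"dp": [0,0,0],"turn": [0,0,0],"fingers": 0.8},{"dp": [0,0,0],"turn": [0,0,0],"fingers": 0.8}]'

```text
clock: 29.08
eef_pos: [493.8, 289.3, 190.7]
tcp_rot: [-3.141, 0.001, 1.538]
contact_force: [-0.3, 0.2, -2.2]
opening: 0.426
grasp_force: 60.2
```

```bash
python3 - <<'E'
from h import *
look(); print(to(494,291.2,67))
E
```

```text
29.1833 [494.  289.1 190.9] [-3.141  0.     1.537] 0.4275376084449054 60.15729904174805
orange top [ 569.4 -290.7] 244
red top [ 545.  -347.5] 192
green scene [519.6 -97.2] 50
orange scene [ 570.9 -293.3] 366
red scene [ 545.  -348.9] 409
[0.05, -0.0, 3.1]
```

Emit:
play_rows --rows '[{"dp": [0.05,0,0.3],"turn": [0,0,0],"fingers": 0.8},{"dp": [0,0,0.6],"turn": [0,0,0],"fingers": 0.8},{"dp": [0,0,0.6],"turn": [0,0,0],"fingers": 0.8},{"dp": [0,0,0.4],"turn": [0,0,0],"fingers": 0.8},{"dp": [0,0,0.3],"turn": [0,0,0],"fingers": 0.8}]'

```text
clock: 29.6
eef_pos: [493.2, 291.2, 100.5]
tcp_rot: [-3.14, 0.001, 1.538]
contact_force: [-1.0, -1.2, -0.7]
opening: 0.431
grasp_force: 60.2
```

Emit:
play_rows --rows '[{"dp": [0,0,0.3],"turn": [0,0,0],"fingers": 0.8},{"dp": [0,0,0.3],"turn": [0,0,0],"fingers": 0.8},{"dp": [0,0,0.2],"turn": [0,0,0],"fingers": 0.8},{"dp": [0,0,0.1],"turn": [0,0,0],"fingers": 0.8},{"dp": [0,0,0],"turn": [0,0,0],"fingers": 0.8}]'

```text
clock: 30.02
eef_pos: [496.7, 293.4, 68.5]
tcp_rot: [3.137, -0.002, 1.538]
contact_force: [4.2, 0.3, 9.4]
opening: 0.429
grasp_force: 63.6
```

Emit:
play_rows --rows '[{"dp": [0,0,0],"turn": [0,0,0],"fingers": 0.5},{"dp": [0,0,0],"turn": [0,0,0],"fingers": 0.47},{"dp": [0,0,0],"turn": [0,0,0],"fingers": 0.47},{"dp": [0,0,-0.3],"turn": [0,0,0],"fingers": 0.47},{"dp": [0,0,-0.6],"turn": [0,0,0],"fingers": 0.47}]'

```text
clock: 30.43
eef_pos: [493.0, 291.6, 101.6]
tcp_rot: [-3.138, 0.002, 1.538]
contact_force: [-0.1, 0.2, 0.1]
opening: 0.534
grasp_force: 0.0
```

Emit:
play_rows --rows '[{"dp": [0,0,-0.8],"turn": [0,0,0],"fingers": 0.45},{"dp": [0,0,-0.8],"turn": [0,0,0],"fingers": 0.45},{"dp": [-0.3,0,-0.4],"turn": [0,0,0],"fingers": 0.4},{"dp": [-0.7,0.1,-0.1],"turn": [0,0,0],"fingers": 0.4},{"dp": [-0.8,0.25,0],"turn": [0,0,0],"fingers": 0.4}]'

```text
clock: 30.85
eef_pos: [506.2, 220.9, 189.5]
tcp_rot: [3.138, -0.002, 1.541]
contact_force: [0.3, 1.2, -1.0]
opening: 0.596
grasp_force: 0.0
```

Emit:
play_rows --rows '[{"dp": [-0.8,0.25,0],"turn": [0,0,0],"fingers": 0.4},{"dp": [-0.8,0.25,0],"turn": [0,0,0],"fingers": 0.4},{"dp": [-0.8,0.25,0],"turn": [0,0,0],"fingers": 0.4},{"dp": [-0.8,0.25,0],"turn": [0,0,0],"fingers": 0.4},{"dp": [-0.8,0.25,0],"turn": [0,0,0],"fingers": 0.35}]'

```text
clock: 31.27
eef_pos: [550.9, 56.9, 187.6]
tcp_rot: [3.141, -0.0, 1.539]
contact_force: [1.7, 1.0, 0.2]
opening: 0.651
grasp_force: 0.0
```

Emit:
play_rows --rows '[{"dp": [-0.8,0.25,0],"turn": [0,0,0],"fingers": 0.35},{"dp": [-0.8,0.25,0],"turn": [0,0,0],"fingers": 0.35},{"dp": [-0.8,0.2,0],"turn": [0,0,0],"fingers": 0.35},{"dp": [-0.8,0.1,0],"turn": [0,0,0],"fingers": 0.35},{"dp": [-0.8,0,0],"turn": [0,0,0],"fingers": 0.35}]'

```text
clock: 31.68
eef_pos: [578.1, -104.2, 187.5]
tcp_rot: [3.14, 0.0, 1.538]
contact_force: [0.4, -0.8, -0.5]
opening: 0.648
grasp_force: 0.0
```

Emit:
play_rows --rows '[{"dp": [-0.8,0,0],"turn": [0,0,0],"fingers": 0.35},{"dp": [-0.8,0,0],"turn": [0,0,0],"fingers": 0.35},{"dp": [-0.8,0,0],"turn": [0,0,0],"fingers": 0.35},{"dp": [-0.8,0,0],"turn": [0,0,0],"fingers": 0.35},{"dp": [-0.8,0,0],"turn": [0,0,0],"fingers": 0.35}]'

```text
clock: 32.1
eef_pos: [572.0, -264.0, 187.5]
tcp_rot: [3.141, 0.0, 1.538]
contact_force: [0.5, 0.3, -0.0]
opening: 0.651
grasp_force: 0.0
```

Emit:
play_rows --rows '[{"dp": [-0.4,0,0],"turn": [0,0,0],"fingers": 0.35},{"dp": [-0.2,0,0],"turn": [0,0,0],"fingers": 0.35},{"dp": [-0.1,0,0],"turn": [0,0,0],"fingers": 0.35},{"dp": [0,0,0],"turn": [0,0,0],"fingers": 0.35},{"dp": [0,0,0],"turn": [0,0,0],"fingers": 0.35}]'

```text
clock: 32.52
eef_pos: [571.3, -289.2, 186.9]
tcp_rot: [-3.141, -0.001, 1.539]
contact_force: [0.1, 0.0, 0.6]
opening: 0.649
grasp_force: 0.0
```

```bash
python3 - <<'E'
from h import *
look("pics/c9.png"); print(to(569.6,-291.8,121))
E
```

```text
32.6167 [ 571.4 -289.   186.9] [-3.141 -0.     1.54 ] 0.6500891027351051 0.0
orange top [ 572.7 -282. ] 100
black top [ 623.  -303.9] 47
green scene [519.6 -97.2] 50
orange scene [ 571.4 -297.2] 259
red scene [ 545.5 -349. ] 395
black scene [ 564.4 -272.4] 139
[-0.07, -0.04, 1.65]
```

View pics/c9.png

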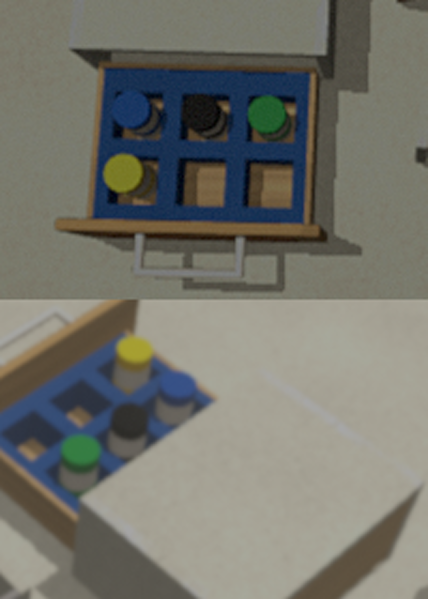

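Yellow looks slightly taller than the others in the front-left pocket. I'll triangulate its cap before going on.

```bash
python3 - <<'E'
from h import *
t=r.grab_frame("top");s=r.grab_frame("scene")
def cen(f,c,x,y,z):
    u,v=proj(f,[x,y,z]).astype(int); b=R[c]; hsv=cv2.cvtColor(np.ascontiguousarray(f["pixels"][:,:,::-1]),cv2.COLOR_BGR2HSV)
    m=cv2.inRange(hsv,(b[0],b[2]-20,b[3]),(b[1],255,255)); k=np.zeros_like(m); k[v-20:v+20,u-20:u+20]=m[v-20:v+20,u-20:u+20]
    n,l,st,ce=cv2.connectedComponentsWithStats(k); i=1+np.argmax(st[1:,4]); return ce[i],st[i]
for c,x,y in [("yellow",494,291),("green",557,149)]:
    a,sa=cen(t,c,x,y,92);b,sb=cen(s,c,x,y,92); print(c,a,sa,b,sb,two(t,a,s,b).round(1))
E
```

```text
yellow [177.35984848 280.66666667] [169 272  18  19 264] [402.54022989 143.63793103] [395 137  17  14 174] [497.2 295.4  91.5]
green [244.43461538 253.17692308] [236 245  18  18 260] [377.30603448 191.04310345] [369 184  18  16 232] [556.8 151.4  90.7]
```

Yellow's cap is at height 91.5, the same as green's, so it is fully seated. Orange is next, and it goes to the front-middle pocket.

Emit:
play_rows --rows '[{"dp": [-0.08,-0.04,0.4],"turn": [0,0,0],"fingers": 0.35},{"dp": [0,0,0.5],"turn": [0,0,0],"fingers": 0.35},{"dp": [0,0,0.4],"turn": [0,0,0],"fingers": 0.35},{"dp": [0,0,0.25],"turn": [0,0,0],"fingers": 0.35},{"dp": [0,0,0.1],"turn": [0,0,0],"fingers": 0.35}]' --force 40

```text
clock: 33.13
eef_pos: [568.8, -292.6, 119.3]
tcp_rot: [-3.139, -0.001, 1.539]
contact_force: [-0.5, -0.9, -0.6]
opening: 0.65
grasp_force: 0.0
```

Emit:
play_rows --rows '[{"dp": [0,0,0],"turn": [0,0,0],"fingers": 0.35},{"dp": [0,0,0],"turn": [0,0,0],"fingers": 0.5},{"dp": [0,0,0],"turn": [0,0,0],"fingers": 0.6},{"dp": [0,0,0],"turn": [0,0,0],"fingers": 0.8},{"dp": [0,0,0],"turn": [0,0,0],"fingers": 0.8}]'

```text
clock: 33.55
eef_pos: [570.2, -293.8, 121.9]
tcp_rot: [3.14, 0.001, 1.538]
contact_force: [-0.2, 0.6, 2.7]
opening: 0.433
grasp_force: 40.2
```

Emit:
play_rows --rows '[{"dp": [0,0,-0.3],"turn": [0,0,0],"fingers": 0.8},{"dp": [0,0,-0.5],"turn": [0,0,0],"fingers": 0.8},{"dp": [0,0,-0.5],"turn": [0,0,0],"fingers": 0.8},{"dp": [0,0,-0.35],"turn": [0,0,0],"fingers": 0.8},{"dp": [0,0,-0.1],"turn": [0,0,0],"fingers": 0.8}]' --force 60

```text
clock: 33.97
eef_pos: [570.8, -294.3, 194.5]
tcp_rot: [3.138, 0.002, 1.538]
contact_force: [-0.0, -0.0, -1.2]
opening: 0.431
grasp_force: 60.2
```

Emit:
play_rows --rows '[{"dp": [0,-0.4,0],"turn": [0,0,0],"fingers": 0.8},{"dp": [0,-0.7,0],"turn": [0,0,0],"fingers": 0.8},{"dp": [0,-0.7,0],"turn": [0,0,0],"fingers": 0.8},{"dp": [0,-0.5,0],"turn": [0,0,0],"fingers": 0.8},{"dp": [0.3,-0.3,0],"turn": [0,0,0],"fingers": 0.8}]'

```text
clock: 34.38
eef_pos: [463.5, -278.9, 190.7]
tcp_rot: [-3.14, 0.0, 1.537]
contact_force: [0.8, 0.8, -1.3]
opening: 0.427
grasp_force: 60.3
```

Emit:
play_rows --rows '[{"dp": [0.8,0,0],"turn": [0,0,0],"fingers": 0.8},{"dp": [0.8,0,0],"turn": [0,0,0],"fingers": 0.8},{"dp": [0.8,0,0],"turn": [0,0,0],"fingers": 0.8},{"dp": [0.8,0,0],"turn": [0,0,0],"fingers": 0.8},{"dp": [0.8,0,0],"turn": [0,0,0],"fingers": 0.8}]'

```text
clock: 34.8
eef_pos: [470.6, -116.9, 190.9]
tcp_rot: [-3.141, -0.0, 1.538]
contact_force: [0.5, -0.3, -1.5]
opening: 0.427
grasp_force: 60.3
```

Emit:
play_rows --rows '[{"dp": [0.8,0,0],"turn": [0,0,0],"fingers": 0.8},{"dp": [0.8,0,0],"turn": [0,0,0],"fingers": 0.8},{"dp": [0.8,0,0],"turn": [0,0,0],"fingers": 0.8},{"dp": [0.8,0,0],"turn": [0,0,0],"fingers": 0.8},{"dp": [0.8,0.1,0],"turn": [0,0,0],"fingers": 0.8}]'

```text
clock: 35.22
eef_pos: [479.3, 43.0, 190.9]
tcp_rot: [-3.141, 0.0, 1.538]
contact_force: [0.5, -0.4, -1.4]
opening: 0.427
grasp_force: 60.4
```

Emit:
play_rows --rows '[{"dp": [0.8,0.1,0],"turn": [0,0,0],"fingers": 0.8},{"dp": [0.8,0,0],"turn": [0,0,0],"fingers": 0.8},{"dp": [0.8,0,0],"turn": [0,0,0],"fingers": 0.8},{"dp": [0.8,0,0],"turn": [0,0,0],"fingers": 0.8},{"dp": [0.6,0,0],"turn": [0,0,0],"fingers": 0.8}]'

```text
clock: 35.63
eef_pos: [488.9, 195.6, 190.9]
tcp_rot: [-3.142, -0.0, 1.539]
contact_force: [1.0, 0.4, -0.5]
opening: 0.425
grasp_force: 60.4
```

Emit:
play_rows --rows '[{"dp": [0.4,0,0],"turn": [0,0,0],"fingers": 0.8},{"dp": [0.2,0,0],"turn": [0,0,0],"fingers": 0.8},{"dp": [0.05,0,0],"turn": [0,0,0],"fingers": 0.8},{"dp": [0,0,0],"turn": [0,0,0],"fingers": 0.8},{"dp": [0,0,0],"turn": [0,0,0],"fingers": 0.8}]'

```text
clock: 36.05
eef_pos: [489.9, 218.3, 190.8]
tcp_rot: [-3.141, 0.001, 1.538]
contact_force: [0.2, 0.1, -0.8]
opening: 0.428
grasp_force: 60.4
```

```bash
python3 - <<'E'
from h import *
look(); print(to(491,219.8,67))
E
```

```text
36.15 [490.1 218.2 190.9] [-3.141  0.     1.537] 0.42576977102528357 60.35753130912781
red top [ 544.7 -346.6] 229
green scene [519.8 -96.2] 59
red scene [ 545.  -348.9] 409
[0.04, 0.02, 3.1]
```

Emit:
play_rows --rows '[{"dp": [0.03,0,0.3],"turn": [0,0,0],"fingers": 0.8},{"dp": [0,0,0.6],"turn": [0,0,0],"fingers": 0.8},{"dp": [0,0,0.6],"turn": [0,0,0],"fingers": 0.8},{"dp": [0,0,0.4],"turn": [0,0,0],"fingers": 0.8},{"dp": [0,0,0.3],"turn": [0,0,0],"fingers": 0.8}]'

```text
clock: 36.57
eef_pos: [489.5, 219.2, 101.3]
tcp_rot: [-3.14, 0.001, 1.537]
contact_force: [-0.4, -0.2, -1.7]
opening: 0.426
grasp_force: 60.4
```

Emit:
play_rows --rows '[{"dp": [0,0,0.3],"turn": [0,0,0],"fingers": 0.8},{"dp": [0,0,0.3],"turn": [0,0,0],"fingers": 0.8},{"dp": [0,0,0.2],"turn": [0,0,0],"fingers": 0.8},{"dp": [0,0,0.06],"turn": [0,0,0],"fingers": 0.8},{"dp": [0,0,0],"turn": [0,0,0],"fingers": 0.8}]'

```text
clock: 36.98
eef_pos: [491.8, 220.3, 69.6]
tcp_rot: [3.139, -0.001, 1.538]
contact_force: [1.5, -1.2, 8.5]
opening: 0.432
grasp_force: 65.1
```

Emit:
play_rows --rows '[{"dp": [0,0,0],"turn": [0,0,0],"fingers": 0.5},{"dp": [0,0,0],"turn": [0,0,0],"fingers": 0.47},{"dp": [0,0,0],"turn": [0,0,0],"fingers": 0.47},{"dp": [0,0,-0.3],"turn": [0,0,0],"fingers": 0.47},{"dp": [0,0,-0.6],"turn": [0,0,0],"fingers": 0.47}]'

```text
clock: 37.4
eef_pos: [488.8, 219.2, 103.4]
tcp_rot: [-3.138, 0.002, 1.537]
contact_force: [0.5, 0.0, -0.3]
opening: 0.529
grasp_force: 0.0
```

Emit:
play_rows --rows '[{"dp": [0,0,-0.8],"turn": [0,0,0],"fingers": 0.45},{"dp": [0,0,-0.8],"turn": [0,0,0],"fingers": 0.45},{"dp": [-0.3,0,-0.4],"turn": [0,0,0],"fingers": 0.4},{"dp": [-0.7,0.1,-0.1],"turn": [0,0,0],"fingers": 0.4},{"dp": [-0.8,0.25,0],"turn": [0,0,0],"fingers": 0.4}]'

```text
clock: 37.82
eef_pos: [502.2, 148.2, 191.3]
tcp_rot: [3.138, -0.001, 1.54]
contact_force: [-0.1, -0.2, -0.3]
opening: 0.599
grasp_force: 0.0
```

Emit:
play_rows --rows '[{"dp": [-0.8,0.25,0],"turn": [0,0,0],"fingers": 0.4},{"dp": [-0.8,0.25,0],"turn": [0,0,0],"fingers": 0.4},{"dp": [-0.8,0.25,0],"turn": [0,0,0],"fingers": 0.4},{"dp": [-0.8,0.25,0],"turn": [0,0,0],"fingers": 0.4},{"dp": [-0.8,0.25,0],"turn": [0,0,0],"fingers": 0.35}]'

```text
clock: 38.23
eef_pos: [546.6, -15.5, 189.4]
tcp_rot: [3.141, -0.0, 1.538]
contact_force: [1.0, 0.2, 0.7]
opening: 0.649
grasp_force: 0.0
```

Emit:
play_rows --rows '[{"dp": [-0.8,0.2,0],"turn": [0,0,0],"fingers": 0.35},{"dp": [-0.8,0,0],"turn": [0,0,0],"fingers": 0.35},{"dp": [-0.8,0,0],"turn": [0,0,0],"fingers": 0.35},{"dp": [-0.8,0,0],"turn": [0,0,0],"fingers": 0.35},{"dp": [-0.8,0,0],"turn": [0,0,0],"fingers": 0.35}]'

```text
clock: 38.65
eef_pos: [548.8, -175.6, 189.3]
tcp_rot: [3.141, 0.0, 1.538]
contact_force: [0.5, 0.6, 0.2]
opening: 0.645
grasp_force: 0.0
```

```bash
python3 - <<'E'
from h import *
look("pics/c10.png"); print(to(545,-348.3,187))
E
```

```text
38.75 [ 549.  -177.9  189.3] [3.141e+00 1.000e-03 1.534e+00] 0.6521744769387998 0.0
black top [ 543.8 -205. ] 120
green scene [519.5 -98. ] 58
red scene [ 545.1 -348.8] 412
[-4.26, 0.05, 0.06]
```

View pics/c10.png

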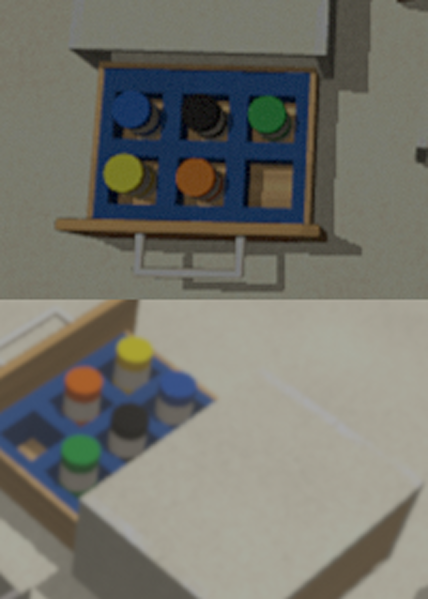

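Five cans are in place. Red is next, and I'll grip it slightly higher because it stands close to the rail.

Emit:
play_rows --rows '[{"dp": [-0.8,0,0],"turn": [0,0,0],"fingers": 0.35},{"dp": [-0.8,0,0],"turn": [0,0,0],"fingers": 0.35},{"dp": [-0.8,0,0],"turn": [0,0,0],"fingers": 0.35},{"dp": [-0.8,0,0],"turn": [0,0,0],"fingers": 0.35},{"dp": [-0.6,0,0],"turn": [0,0,0],"fingers": 0.35}]' --force 40

```text
clock: 39.17
eef_pos: [544.1, -327.3, 189.2]
tcp_rot: [3.141, 0.0, 1.538]
contact_force: [1.1, -0.4, 0.6]
opening: 0.647
grasp_force: 0.0
```

Emit:
play_rows --rows '[{"dp": [-0.3,0,0],"turn": [0,0,0],"fingers": 0.4},{"dp": [-0.1,0,0],"turn": [0,0,0],"fingers": 0.4},{"dp": [0,0,0],"turn": [0,0,0],"fingers": 0.4},{"dp": [0,0,0],"turn": [0,0,0],"fingers": 0.4}]'

```text
clock: 39.5
eef_pos: [543.9, -340.3, 188.5]
tcp_rot: [-3.141, -0.001, 1.539]
contact_force: [-0.3, 0.5, -0.5]
opening: 0.598
grasp_force: 0.0
```

```bash
python3 - <<'E'
from h import *
look(); print(to(545,-348.3,123))
E
```

```text
39.6 [ 544.1 -340.   188.5] [-3.141e+00 -1.000e-03  1.540e+00] 0.6013500003636938 0.0
red top [ 546.6 -343.7] 175
black top [ 606.6 -372.4] 320
green scene [519.8 -96.8] 46
red scene [ 547.5 -351.9] 307
black scene [ 531.3 -326.7] 189
[-0.21, 0.03, 1.64]
```

Emit:
play_rows --rows '[{"dp": [-0.21,0.02,0.4],"turn": [0,0,0],"fingers": 0.4},{"dp": [0,0,0.4],"turn": [0,0,0],"fingers": 0.4},{"dp": [0,0,0.4],"turn": [0,0,0],"fingers": 0.4},{"dp": [0,0,0.25],"turn": [0,0,0],"fingers": 0.4},{"dp": [0,0,0.15],"turn": [0,0,0],"fingers": 0.4}]'

```text
clock: 40.02
eef_pos: [544.1, -348.6, 123.1]
tcp_rot: [-3.14, -0.001, 1.539]
contact_force: [0.3, -0.1, 0.2]
opening: 0.6
grasp_force: 0.0
```

Emit:
play_rows --rows '[{"dp": [0,0,0],"turn": [0,0,0],"fingers": 0.4},{"dp": [0,0,0],"turn": [0,0,0],"fingers": 0.5},{"dp": [0,0,0],"turn": [0,0,0],"fingers": 0.6},{"dp": [0,0,0],"turn": [0,0,0],"fingers": 0.8},{"dp": [0,0,0],"turn": [0,0,0],"fingers": 0.8}]'

```text
clock: 40.43
eef_pos: [545.0, -350.3, 125.4]
tcp_rot: [3.14, 0.001, 1.538]
contact_force: [-0.0, 1.2, 2.7]
opening: 0.433
grasp_force: 40.2
```

Emit:
play_rows --rows '[{"dp": [0,0,-0.3],"turn": [0,0,0],"fingers": 0.8},{"dp": [0,0,-0.5],"turn": [0,0,0],"fingers": 0.8},{"dp": [0,0,-0.5],"turn": [0,0,0],"fingers": 0.8},{"dp": [0,0,-0.35],"turn": [0,0,0],"fingers": 0.8},{"dp": [0,0,-0.1],"turn": [0,0,0],"fingers": 0.8}]' --force 60

```text
clock: 40.85
eef_pos: [545.7, -350.9, 198.2]
tcp_rot: [3.138, 0.002, 1.538]
contact_force: [0.0, 1.3, -1.0]
opening: 0.426
grasp_force: 60.0
```

Emit:
play_rows --rows '[{"dp": [0,-0.4,0],"turn": [0,0,0],"fingers": 0.8},{"dp": [0,-0.6,0],"turn": [0,0,0],"fingers": 0.8},{"dp": [0,-0.6,0],"turn": [0,0,0],"fingers": 0.8},{"dp": [0,-0.4,0],"turn": [0,0,0],"fingers": 0.8},{"dp": [0.3,-0.2,0],"turn": [0,0,0],"fingers": 0.8}]'

```text
clock: 41.27
eef_pos: [454.7, -336.0, 194.4]
tcp_rot: [-3.141, 0.0, 1.537]
contact_force: [0.8, 0.2, -0.7]
opening: 0.426
grasp_force: 60.2
```

Emit:
play_rows --rows '[{"dp": [0.8,0,0],"turn": [0,0,0],"fingers": 0.8},{"dp": [0.8,0,0],"turn": [0,0,0],"fingers": 0.8},{"dp": [0.8,0,0],"turn": [0,0,0],"fingers": 0.8},{"dp": [0.8,0,0],"turn": [0,0,0],"fingers": 0.8},{"dp": [0.8,0,0],"turn": [0,0,0],"fingers": 0.8}]'

```text
clock: 41.68
eef_pos: [461.6, -173.8, 194.5]
tcp_rot: [-3.142, -0.0, 1.538]
contact_force: [1.3, 0.6, -0.2]
opening: 0.425
grasp_force: 60.2
```

Emit:
play_rows --rows '[{"dp": [0.8,0,0],"turn": [0,0,0],"fingers": 0.8},{"dp": [0.8,0,0],"turn": [0,0,0],"fingers": 0.8},{"dp": [0.8,0.1,0],"turn": [0,0,0],"fingers": 0.8},{"dp": [0.8,0.1,0],"turn": [0,0,0],"fingers": 0.8},{"dp": [0.8,0.1,0],"turn": [0,0,0],"fingers": 0.8}]'

```text
clock: 42.1
eef_pos: [479.0, -14.2, 194.7]
tcp_rot: [3.141, 0.0, 1.538]
contact_force: [1.3, 0.1, -1.2]
opening: 0.428
grasp_force: 60.2
```

Emit:
play_rows --rows '[{"dp": [0.8,0.07,0],"turn": [0,0,0],"fingers": 0.8},{"dp": [0.8,0,0],"turn": [0,0,0],"fingers": 0.8},{"dp": [0.8,0,0],"turn": [0,0,0],"fingers": 0.8},{"dp": [0.7,0,0],"turn": [0,0,0],"fingers": 0.8},{"dp": [0.5,0,0],"turn": [0,0,0],"fingers": 0.8}]'

```text
clock: 42.52
eef_pos: [486.4, 130.4, 194.5]
tcp_rot: [-3.142, -0.0, 1.539]
contact_force: [1.4, -1.4, -1.5]
opening: 0.426
grasp_force: 60.2
```

Emit:
play_rows --rows '[{"dp": [0.35,0,0],"turn": [0,0,0],"fingers": 0.8},{"dp": [0.15,0,0],"turn": [0,0,0],"fingers": 0.8},{"dp": [0.05,0,0],"turn": [0,0,0],"fingers": 0.8},{"dp": [0,0,0],"turn": [0,0,0],"fingers": 0.8},{"dp": [0,0,0],"turn": [0,0,0],"fingers": 0.8}]'

```text
clock: 42.93
eef_pos: [487.3, 149.4, 194.4]
tcp_rot: [-3.141, 0.0, 1.538]
contact_force: [-0.2, -0.5, -0.9]
opening: 0.429
grasp_force: 60.2
```

```bash
python3 - <<'E'
from h import *
look(); print(to(488.5,150,69))
E
```

```text
43.0333 [487.5 149.2 194.5] [-3.141  0.     1.537] 0.42712987682926834 60.16461968421936
green scene [ 515.4 -199.1] 38
[0.02, 0.03, 3.14]
```

Emit:
play_rows --rows '[{"dp": [0.02,0.02,0.3],"turn": [0,0,0],"fingers": 0.8},{"dp": [0,0,0.6],"turn": [0,0,0],"fingers": 0.8},{"dp": [0,0,0.6],"turn": [0,0,0],"fingers": 0.8},{"dp": [0,0,0.4],"turn": [0,0,0],"fingers": 0.8},{"dp": [0,0,0.3],"turn": [0,0,0],"fingers": 0.8}]'

```text
clock: 43.45
eef_pos: [487.6, 149.9, 104.9]
tcp_rot: [-3.14, 0.001, 1.537]
contact_force: [-0.1, 0.3, -1.0]
opening: 0.428
grasp_force: 60.2
```

Emit:
play_rows --rows '[{"dp": [0,0,0.3],"turn": [0,0,0],"fingers": 0.8},{"dp": [0,0,0.3],"turn": [0,0,0],"fingers": 0.8},{"dp": [0,0,0.2],"turn": [0,0,0],"fingers": 0.8},{"dp": [0,0,0.1],"turn": [0,0,0],"fingers": 0.8},{"dp": [0,0,0],"turn": [0,0,0],"fingers": 0.8}]'

```text
clock: 43.87
eef_pos: [488.6, 150.4, 70.7]
tcp_rot: [-3.141, 0.0, 1.538]
contact_force: [-0.3, -0.8, 0.9]
opening: 0.43
grasp_force: 60.3
```

Emit:
play_rows --rows '[{"dp": [0,0,0],"turn": [0,0,0],"fingers": 0.5},{"dp": [0,0,0],"turn": [0,0,0],"fingers": 0.47},{"dp": [0,0,0],"turn": [0,0,0],"fingers": 0.47},{"dp": [0,0,-0.3],"turn": [0,0,0],"fingers": 0.47},{"dp": [0,0,-0.6],"turn": [0,0,0],"fingers": 0.47}]'

```text
clock: 44.28
eef_pos: [486.2, 150.2, 104.8]
tcp_rot: [-3.137, 0.002, 1.538]
contact_force: [-0.4, 0.4, -0.0]
opening: 0.526
grasp_force: 0.0
```

Emit:
play_rows --rows '[{"dp": [0,0,-0.8],"turn": [0,0,0],"fingers": 0.5},{"dp": [0,0,-0.8],"turn": [0,0,0],"fingers": 0.5},{"dp": [-0.3,-0.2,-0.4],"turn": [0,0,0],"fingers": 0.6},{"dp": [-0.7,-0.6,-0.1],"turn": [0,0,0],"fingers": 0.7},{"dp": [-0.8,-0.7,0],"turn": [0,0,0],"fingers": 0.7}]'

```text
clock: 44.7
eef_pos: [427.7, 81.8, 192.2]
tcp_rot: [3.138, -0.001, 1.54]
contact_force: [0.0, -1.4, 1.0]
opening: 0.306
grasp_force: 0.0
```

Emit:
play_rows --rows '[{"dp": [-0.8,-0.6,0],"turn": [0,0,0],"fingers": 0.7},{"dp": [-0.6,-0.3,0],"turn": [0,0,0],"fingers": 0.7},{"dp": [-0.3,0,0],"turn": [0,0,0],"fingers": 0.7},{"dp": [0,0,0],"turn": [0,0,0],"fingers": 0.7},{"dp": [0,0,0],"turn": [0,0,0],"fingers": 0.7}]'

```text
clock: 45.12
eef_pos: [388.5, 14.5, 190.8]
tcp_rot: [3.141, -0.0, 1.536]
contact_force: [0.7, -0.1, 0.2]
opening: 0.299
grasp_force: 0.0
```

```bash
python3 - <<'E'
from h import *
look("pics/c11.png"); print(to(396.4,225.5,77))
E
```

```text
45.2167 [388.8  15.3 190.6] [ 3.141 -0.     1.538] 0.2985861744479647 0.0
green scene [519.6 -97.2] 50
[5.26, 0.02, 2.84]
```

View pics/c11.png

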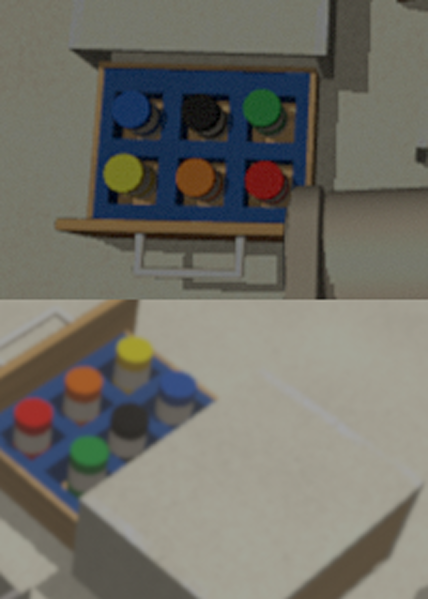

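All six pockets hold a can, and the gripper is clear of the drawer. Green has shifted a little since the last view (cap from (268,113) to (263,107)), probably from the knock, so I'll check that every can is seated at the right height.

```bash
python3 - <<'E'
from h import *
t=r.grab_frame("top");s=r.grab_frame("scene")
def cen(f,c,x,y,z):
    u,v=proj(f,[x,y,z]).astype(int); b=R[c]; hsv=cv2.cvtColor(np.ascontiguousarray(f["pixels"][:,:,::-1]),cv2.COLOR_BGR2HSV)
    m=cv2.inRange(hsv,(b[0],b[2]-20,b[3]),(b[1],255,255)); k=np.zeros_like(m); k[v-16:v+16,u-16:u+16]=m[v-16:v+16,u-16:u+16]
    n,l,st,ce=cv2.connectedComponentsWithStats(k); i=1+np.argmax(st[1:,4]); return ce[i],st[i]
for c,x,y in [("yellow",494,291),("orange",491,221),("red",489,151),("green",557,149)]:
    a,sa=cen(t,c,x,y,92);b,sb=cen(s,c,x,y,92); print(c,a.round(1),sa[2:],b.round(1),sb[2:],two(t,a,s,b).round(1))
a=t["pixels"][225:305,165:275];b=s["pixels"][130:210,335:445]
cv2.imwrite("pics/c12.png",cv2.resize(np.hstack([a,b])[:,:,::-1],None,fx=3.6,fy=3.6,interpolation=cv2.INTER_CUBIC))
E
```

```text
yellow [177.4 280.6] [ 18  20 270] [402.6 143.6] [ 17  14 174] [497.3 295.2  91.9]
orange [211.  282.5] [ 18  18 261] [378.7 159. ] [ 16  15 185] [492.7 222.6  89.5]
red [243.2 283.9] [ 18  18 243] [355.2 173.8] [ 15  13 160] [489.  152.8  90.1]
green [242.3 250.1] [ 18  18 251] [381.5 191.3] [ 18  16 235] [563.6 156.4  91.7]
```

View pics/c12.png

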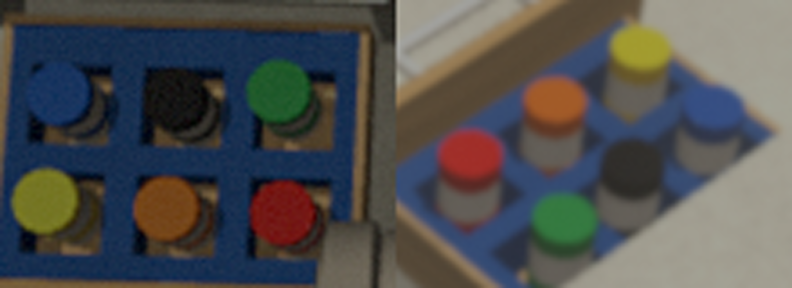

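The caps are all at 90–92 mm height, so the six cans are seated, and green is just against its pocket corner. Now I'll go to the handle and push the drawer shut.

Emit:
play_rows --rows '[{"dp": [0.6,0,0],"turn": [0,0,0],"fingers": 0.7},{"dp": [0.8,0,0],"turn": [0,0,0],"fingers": 0.7},{"dp": [0.8,0,0],"turn": [0,0,0],"fingers": 0.7},{"dp": [0.8,0,0],"turn": [0,0,0],"fingers": 0.7},{"dp": [0.8,0,0],"turn": [0,0,0],"fingers": 0.7}]' --force 40

```text
clock: 45.73
eef_pos: [393.1, 168.9, 190.4]
tcp_rot: [-3.141, 0.0, 1.539]
contact_force: [0.4, 0.6, -0.8]
opening: 0.296
grasp_force: 0.0
```

Emit:
play_rows --rows '[{"dp": [0.7,0,0],"turn": [0,0,0],"fingers": 0.7},{"dp": [0.5,0,0],"turn": [0,0,0],"fingers": 0.7},{"dp": [0.25,0,0],"turn": [0,0,0],"fingers": 0.7},{"dp": [0,0,0],"turn": [0,0,0],"fingers": 0.7},{"dp": [0,0,0],"turn": [0,0,0],"fingers": 0.7}]'

```text
clock: 46.15
eef_pos: [394.8, 224.6, 190.1]
tcp_rot: [-3.141, 0.001, 1.54]
contact_force: [0.7, -0.0, -0.3]
opening: 0.301
grasp_force: 0.0
```

Emit:
play_rows --rows '[{"dp": [0,0,0.5],"turn": [0,0,0],"fingers": 0.7},{"dp": [0,0,0.4],"turn": [0,0,0],"fingers": 0.7},{"dp": [0,0,0.1],"turn": [0,0,0],"fingers": 0.7},{"dp": [0,0,0],"turn": [0,0,0],"fingers": 0.7}]'

```text
clock: 46.48
eef_pos: [394.4, 223.1, 149.5]
tcp_rot: [-3.139, 0.002, 1.537]
contact_force: [0.3, -0.2, 0.4]
opening: 0.302
grasp_force: 0.0
```

```bash
python3 - <<'E'
from h import *
s=r.sense();print(s["eef_pos"],s["tcp_rot"],to(396.4,225.5,77))
E
```

```text
[394.37564925 223.09504963 149.53622766] [-3.13916701e+00  1.69769682e-03  1.53727298e+00] [0.06, 0.05, 1.81]
```

Emit:
play_rows --rows '[{"dp": [0.05,0.05,0.3],"turn": [0,0,0],"fingers": 0.7},{"dp": [0,0,0.4],"turn": [0,0,0],"fingers": 0.7},{"dp": [0,0,0.4],"turn": [0,0,0],"fingers": 0.7},{"dp": [0,0,0.4],"turn": [0,0,0],"fingers": 0.7},{"dp": [0,0,0.25],"turn": [0,0,0],"fingers": 0.7}]'

```text
clock: 46.9
eef_pos: [397.5, 226.0, 80.2]
tcp_rot: [3.142, 0.0, 1.538]
contact_force: [-0.3, 0.3, 0.1]
opening: 0.299
grasp_force: 0.0
```

Emit:
play_rows --rows '[{"dp": [0,0,0],"turn": [0,0,0],"fingers": 0.7},{"dp": [0,0,0],"turn": [0,0,0],"fingers": 1},{"dp": [0,0,0],"turn": [0,0,0],"fingers": 1},{"dp": [0,0,0],"turn": [0,0,0],"fingers": 1},{"dp": [0,0,0],"turn": [0,0,0],"fingers": 1}]'

```text
clock: 47.32
eef_pos: [397.6, 226.4, 81.1]
tcp_rot: [3.141, -0.0, 1.538]
contact_force: [1.1, -3.1, 1.5]
opening: 0.098
grasp_force: 39.4
```

Emit:
play_rows --rows '[{"dp": [0,0.1,0],"turn": [0,0,0],"fingers": 1},{"dp": [0,0.2,0],"turn": [0,0,0],"fingers": 1},{"dp": [0,0.35,0],"turn": [0,0,0],"fingers": 1},{"dp": [0,0.4,0],"turn": [0,0,0],"fingers": 1},{"dp": [0,0.4,0],"turn": [0,0,0],"fingers": 1}]'

```text
clock: 47.73
eef_pos: [455.7, 224.5, 81.1]
tcp_rot: [-3.141, 0.0, 1.539]
contact_force: [-2.3, -2.8, 6.5]
opening: 0.097
grasp_force: 39.9
```

Emit:
play_rows --rows '[{"dp": [0,0.4,0],"turn": [0,0,0],"fingers": 1},{"dp": [0,0.4,0],"turn": [0,0,0],"fingers": 1},{"dp": [0,0.4,0],"turn": [0,0,0],"fingers": 1},{"dp": [0,0.4,0],"turn": [0,0,0],"fingers": 1},{"dp": [0,0.3,0],"turn": [0,0,0],"fingers": 1}]'

```text
clock: 48.15
eef_pos: [532.7, 221.9, 81.1]
tcp_rot: [3.141, 0.0, 1.538]
contact_force: [-2.7, -4.0, 8.2]
opening: 0.096
grasp_force: 40.1
```

Emit:
play_rows --rows '[{"dp": [0,0.25,0],"turn": [0,0,0],"fingers": 1},{"dp": [0,0.2,0],"turn": [0,0,0],"fingers": 1},{"dp": [0,0.15,0],"turn": [0,0,0],"fingers": 1},{"dp": [0,0.1,0],"turn": [0,0,0],"fingers": 1},{"dp": [0,0.05,0],"turn": [0,0,0],"fingers": 1}]'

```text
clock: 48.57
eef_pos: [562.2, 220.9, 81.1]
tcp_rot: [3.141, 0.0, 1.538]
contact_force: [-2.6, -5.3, 7.2]
opening: 0.099
grasp_force: 40.1
```

Emit:
play_rows --rows '[{"dp": [0,0.1,0],"turn": [0,0,0],"fingers": 1},{"dp": [0,0.1,0],"turn": [0,0,0],"fingers": 1},{"dp": [0,0,0],"turn": [0,0,0],"fingers": 1}]'

```text
clock: 48.82
eef_pos: [566.4, 220.7, 81.0]
tcp_rot: [-3.135, 0.001, 1.538]
contact_force: [-15.1, -1.8, 17.7]
opening: 0.096
grasp_force: 41.3
```

Emit:
play_rows --rows '[{"dp": [0,0.08,0],"turn": [0,0,0],"fingers": 1},{"dp": [0,0,0],"turn": [0,0,0],"fingers": 1}]'

```text
clock: 48.98
eef_pos: [566.5, 220.7, 81.0]
tcp_rot: [-3.129, 0.002, 1.537]
contact_force: [-27.2, 0.6, 26.3]
opening: 0.102
grasp_force: 42.5
```

Emit:
play_rows --rows '[{"dp": [0,-0.15,0],"turn": [0,0,0],"fingers": 1},{"dp": [0,0,0],"turn": [0,0,0],"fingers": 0.7},{"dp": [0,0,0],"turn": [0,0,0],"fingers": 0.7},{"dp": [0,0,0],"turn": [0,0,0],"fingers": 0.7},{"dp": [0,0,-0.1],"turn": [0,0,0],"fingers": 0.7}]'

```text
clock: 49.4
eef_pos: [566.5, 221.1, 84.0]
tcp_rot: [-3.141, 0.0, 1.538]
contact_force: [-0.3, 0.1, -0.2]
opening: 0.298
grasp_force: 0.0
```

Emit:
play_rows --rows '[{"dp": [0,0,-0.2],"turn": [0,0,0],"fingers": 0.7},{"dp": [0,0,-0.4],"turn": [0,0,0],"fingers": 0.7},{"dp": [0,0,-0.5],"turn": [0,0,0],"fingers": 0.7},{"dp": [0,0,-0.6],"turn": [0,0,0],"fingers": 0.7},{"dp": [0,0,-0.6],"turn": [0,0,0],"fingers": 0.7}]'

```text
clock: 49.82
eef_pos: [566.5, 221.1, 178.0]
tcp_rot: [-3.142, -0.0, 1.538]
contact_force: [0.6, -0.7, -0.3]
opening: 0.297
grasp_force: 0.0
```

Emit:
play_rows --rows '[{"dp": [0,-0.5,-0.3],"turn": [0,0,0],"fingers": 0.7},{"dp": [0,-0.7,0],"turn": [0,0,0],"fingers": 0.7},{"dp": [0,-0.7,0],"turn": [0,0,0],"fingers": 0.7},{"dp": [0,-0.5,0],"turn": [0,0,0],"fingers": 0.7},{"dp": [0,-0.2,0],"turn": [0,0,0],"fingers": 0.7}]'

```text
clock: 50.23
eef_pos: [460.1, 224.3, 189.1]
tcp_rot: [-3.141, 0.0, 1.539]
contact_force: [0.4, -0.6, 0.2]
opening: 0.299
grasp_force: 0.0
```

Emit:
play_rows --rows '[{"dp": [0,0,0],"turn": [0,0,0],"fingers": 0.7},{"dp": [0,0,0],"turn": [0,0,0],"fingers": 0.7},{"dp": [0,0,0],"turn": [0,0,0],"fingers": 0.7}]'

```text
clock: 50.48
eef_pos: [464.0, 224.7, 188.9]
tcp_rot: [3.14, -0.001, 1.538]
contact_force: [0.8, 0.3, -0.1]
opening: 0.3
grasp_force: 0.0
```

```bash
python3 - <<'E'
from h import *
s=r.sense(); print(s["eef_pos"],s["contact_force"],s["qvel"].round(3))
t=r.grab_frame("top"); cv2.imwrite("pics/end.png",t["pixels"][:,:,::-1])
E
```

```text
[463.9516839  224.74751261 188.94743317] [ 0.81351153  0.33026332 -0.06678174] [-0.004  0.008  0.001  0.002  0.002  0.   ]
```

View pics/end.png

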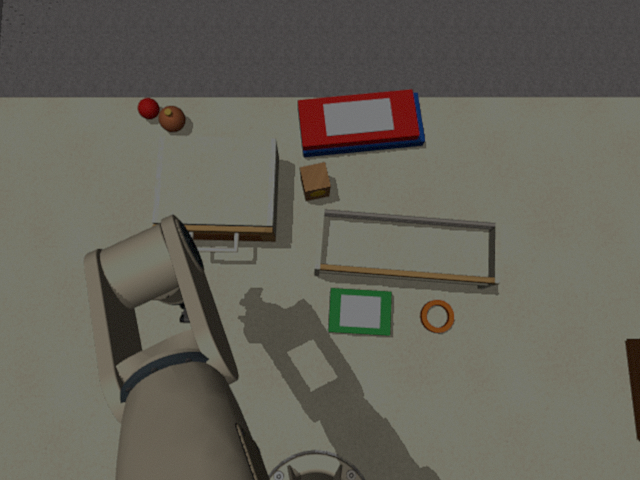

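The final view shows the shelf empty and the drawer front flush with the cabinet at row ~228. The jigsaw box, carton and tape are where they were, and the gripper is clear.

```bash
python3 -c "
from rig import r
print(r.sign_off())"
```

```text
the job is handed in; nothing more can be done
None
```

All six canisters stand cap up in the drawer's pockets, the drawer is pushed fully shut, the jigsaw box, bulb carton and tape are untouched, and the job was handed in at about 50 s; the sign-off returned no verdict.

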